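Fit the cover and the keyed spindle to the bench mixer drive

TASK

Lay the cover plate in the recess on top of the bench mixer drive, collar up, and press it down firmly so that it sits level all round. Then take the spindle from its stand, put it down through the collar into the drive hub, turn it until its key slips into the hub's keyway, and push it fully home against the ejector spring. Finish holding the spindle by its grip and still pressed home (do not let go: the spring would push it out again), and leave the other glassware and the rubber bung standing where they are.

Things in the scene. Friction and masses are not known exactly. Their poses are not given: they have to be found in the camera images.
- drive: Fixed mixer drive: grey housing 116 x 104 mm (x, y), 60 mm high; lower white console (46 mm long, 48 high, knob on it to 58) on its -x side, toward the robot. Origin at worktop level under the hub axis, z up. Flat deck at z = 60 mm in a rim 4 mm higher: recess 102 (x) x 86 mm (y), centred on the hub axis, for the cover. Bright metal hub amid the deck, its face at z = 58 mm.
- hub_axis (a point): Centre of the hub's face, 58 mm above the worktop; axes as the drive's. Round bore 23 mm wide, 34 mm deep to its floor (where the spindle's tip is home), mouth chamfered 2 mm. The hub is stiff to turn (0.15 N m).
- keyway_side (a point): Point on the hub's face 15 mm from its axis toward the drive's -x side; it does NOT turn with the hub. The hub's one keyway (9 mm wide, 13 at its chamfered mouth, out to 18 mm from the axis, as deep as the bore) points this way give or take 0.5 rad. Its exact angle differs each time: see it, or feel for it by turning the spindle.
- ejector (a joint): Sprung ejector plunger in the hub bore: 0 = up, its top 22 mm below the hub's face; grows downward in m to 0.012 when the spindle stands on the bore's floor (fully home). It pushes up with 5 N at first and 13.4 N when down.
- cover: Loose aluminium cover, flat on the worktop, collar up: plate 96 (x) x 80 (y) x 5 mm with a round collar in the middle, 54 mm outside, 46 mm inside (open right through), top 27 mm above the underside. Origin at the centre of the underside, z up. About 0.16 kg. Fits the recess with its x along the drive's x, either way round, with 3 mm to spare on each side.
- cover_center (a point): Centre of the cover on the collar's axis, 13.5 mm above its underside; axes as the cover's. The collar (from 5 to 27 mm above the underside) is what to lift it by.
- spindle_grip (a point): Centre of the spindle's grip: steel block 36 mm along x, 28 along y (across the two flats to grip), 36 high, a 4 mm button on top. Right under it a round flange, 52 mm wide, 8 thick, its top 18 mm below this point; fingertips may rest on it. z up, key on the +x side. About 0.27 kg. It starts hanging in its stand, key toward the robot within 0.8 rad.
- spindle_tip (a point): Lower end of the spindle on its axis, 95 mm under the grip's centre; axes as the grip's. Shaft 20 mm thick, 69 mm from tip to flange, tip chamfered 2 mm. Key on its +x side: 6 mm wide, out to 15.5 mm from the axis, from 8 to 32 mm above the tip. So the tip enters the bore by 8 mm, then the key lands on the hub's face unless it meets the keyway.
- stand: Fixed white plastic stand: block 66 x 66 mm, 75 mm high, on a thin foot 86 mm square, with an upright 36 mm hole right through; the spindle hangs in it by its flange. Origin at the centre of its underside.
- bystander_bottle: Small clear sample bottle, 58 mm diameter, 103 mm high, standing in front of the drive; origin at its base. To be left alone.
- bystander_bung: Red rubber bung, 32 mm diameter, 26 mm high; origin at its base. To be left alone.
- bystander_conical: Conical flask, 79 mm diameter, 136 mm high, standing behind the drive; origin at its base. To be left alone.
Not all that is in view belongs to the job. What is shaped like the part that bears spindle_grip but purple is not meant.

How it is judged:
On the way, in this order (a step that is already met when the one before it is completed fails the run):
1. the cover sits level in the recess and is pressed down on the drive (x of cover in the frame of drive between -0.005 and 0.005 m and y of cover in the frame of drive between -0.005 and 0.005 m and z of cover in the frame of drive between 0.058 and 0.0618 m and angle between cover's own z axis and vertical below 0.03 rad and contact force between cover and drive above 6 N), for 0.1 s.
2. the spindle's key has slipped into the keyway: its tip is more than 14 mm below the hub's face (x of cover in the frame of drive between -0.005 and 0.005 m and y of cover in the frame of drive between -0.005 and 0.005 m and z of cover in the frame of drive between 0.058 and 0.0618 m and angle between cover's own z axis and vertical below 0.03 rad and z of spindle_tip in the frame of hub_axis below -0.014 m and horizontal distance between spindle_tip and hub_axis below 0.005 m), for 0.1 s.
At the end, for the whole second after the job is handed in: Cover level (0.03 rad) in the recess on the deck, within 5 mm of centre; spindle upright (0.08 rad), tip over 30.5 mm below the hub's face and within 4 mm of its axis, ejector down over 8.5 mm; fingers still round the grip (within 30 mm of its centre, over 3 N of contact) (x of cover in the frame of drive between -0.005 and 0.005 m and y of cover in the frame of drive between -0.005 and 0.005 m and z of cover in the frame of drive between 0.058 and 0.0618 m and angle between cover's own z axis and vertical below 0.03 rad and z of spindle_tip in the frame of hub_axis below -0.0305 m and horizontal distance between spindle_tip and hub_axis below 0.004 m and angle between spindle_tip's own z axis and vertical below 0.08 rad and value of joint ejector above 0.0085 m and contact force between the fingers and spindle above 3 N and distance between the grasp point and spindle_grip below 0.03 m); the arm keeps its last pose, push and grip.
It fails at once if a bystander (bottle) is pushed more than 30 mm or tipped (distance of bystander_bottle from where it was at the start of the episode above 0.03 m or angle between bystander_bottle's own z axis and vertical above 0.5 rad).
It fails at once if a bystander (bung) is pushed more than 30 mm or tipped (distance of bystander_bung from where it was at the start of the episode above 0.03 m or angle between bystander_bung's own z axis and vertical above 0.5 rad).
It fails at once if a bystander (conical) is pushed more than 30 mm or tipped (distance of bystander_conical from where it was at the start of the episode above 0.03 m or angle between bystander_conical's own z axis and vertical above 0.5 rad).
It also fails if it takes over 70 s, if anything falls off the work surface, if the arm or the gripper's body presses on something with over 40 N, if the wrist force passes 120 N, or if a joint passes its speed limit or range.

ROBOT

A 7-joint arm with a two-finger parallel gripper is mounted at the origin on a cart in front of the work surface, level with it; the furniture and walls round the work are solid. World frame = base frame: x ahead of the robot, y to its left, z up, the work surface at z = 0. Lengths are in m, angles in rad, forces in N, time in s.
With the tool pointing down it reaches from about 0.425 to 0.925 m from the base axis. Payload 6.8 kg.
Tool frame: the origin (TCP) lies at the very end of the fingers, on their centre line; the grasp point (between the pads) lies 19 mm behind it; z points along the fingers, x is the direction in which the jaws open and shut, and the axes are right-handed (so a half turn about z gives the same grasp; the last joint's range is limited). The gripper opens to 85 mm and grips with 20 to 120 N. Pads are 22 mm wide; open, the fingers measure 114 mm over their backs; the gripper's body (76 mm by 85 mm) begins 54 mm behind the grasp point. The pads swing forward as they close: fully open they stand 13 mm farther back than shut.
Start: joints at [-1.404, 0.477, 0.022, 1.555, -0.011, 1.109, -0.083], TCP at [0.183, 0.65, 0.231] pointing down, gripper open.
Joint ranges: [-2.96, 2.96], [-0.34, 2.1], [-1.41, 1.46], [0.24, 2.44], [-1.37, 4.51], [0.17, 1.92], [-2.96, 2.96]. Speed limits (rad/s): [2.39, 2.39, 3.14, 3.14, 3.14, 3.14, 3.14].

INTERFACE

Orientations are given as a rotation vector (axis times angle).
In Python, from bench import get_obs, imaging, hand_in gives the robot as it stands.
- The arm moves only by the tool send_rows, never from a script. Its argument "motion" is a list of rows, each an object with "dp": the shift along the world's x, y, z in m, a list of three; "rot": the turn, a rotation vector about the world's x, y, z in rad, a list of three; "grip": the finger opening in m, from 0 to 0.0854. In form: [{"dp": [dx, dy, dz], "rot": [ax, ay, az], "grip": grip}, ...]. A call has 1 to 20 rows; each row shifts and turns the pose as measured when the row begins; what a row does not reach is not made up. A row lasts 1/8 s, in which the tool goes at most 62.5 mm and 10.7 degrees, less where a joint would pass 70% of its speed; a pose out of reach is approached as far as the arm can. A call is refused whole if a number of a shift passes 0.0625 or a number of a turn 0.188, either way. A call with a gripper value outside its range is refused whole. The fingers move at their own pace and stop on an object; "grip_force" is the grip in N (left out, the last holds). Time passes only in rows, so rows that do not move let the fingers close. It gives the time, the measured TCP pose, the force and the opening at its end, in the units of the state.
- get_obs(): the state, without advancing time (a new reading comes with each control period).
- imaging.grab_frame(name): name is "scene" or "top" or "wrist"; returns a dict with "img" (420x560x3 uint8, red, green, blue), "fx", "fy", "cx", "cy" (pixels), "D" ([k1, k2, p1, p2, k3] as OpenCV has them; the pictures are not rectified), "R" (3x3) and "t" (3): a world point X has camera coordinates R X + t. Camera axes: x right, y down, z forward; pixel columns grow to the right and rows downward; lengths in m; the calibration is good to about 2 mm. A picture is of the moment at which its call begins. There is no depth.
- hand_in(): hands the job in, once; it reports no verdict.
The state is a dict: "clock": time; "joints": joint angles; "qvel": joint speeds; "tau": joint torques, N m; "tcp_pos": TCP position; "orientation": TCP orientation; "contact_force": force on the tool from outside, world axes, zero at the start; "moment": the same for the moment, N m; "grip_width": finger opening in m.
Only numpy, scipy, OpenCV 4.12 (cv2) and the standard library are available. Lean on these libraries where they do the work, as an engineer would, in place of code of your own. Each camera call takes 0.05 s, during which the arm holds its last target. There are 200 camera calls.

## Working session

There is one attempt and no reset: what is moved stays moved. The work goes in short steps, Python scripts to look and compute and a tool call to move; the robot and the scene stay as the last step left them, time stands still between calls to the robot, and variables do not carry over. Pictures are saved under pics/ and viewed, about 8 in all and at most 12, crops included, and the job is handed in when it is done.

Besides the shell and the picture viewer there is one more tool, called after ">>>" by a JSON object that holds its "api" and its "payload", one argument or row to a line. send_rows: Moves the arm, as the interface text tells. Its arguments: {"type":"object","properties":{"motion":{"type":"array","items":{"type":"object","properties":{"dp":{"type":"array","items":{"type":"number"}},"rot":{"type":"array","items":{"type":"number"}},"grip":{"type":"number"}}}},"grip_force":{"type":"number"}},"required":["motion"]}

```bash
mkdir -p pics; cat > h.py <<'E'
import numpy as np, cv2
from bench import get_obs, imaging, hand_in
def grab(n,save=None):
    f=imaging.grab_frame(n); f['K']=np.array([[f['fx'],0,f['cx']],[0,f['fy'],f['cy']],[0,0,1.]])
    f['R']=np.array(f['R']);f['t']=np.array(f['t']).reshape(3);f['D']=np.array(f['D'],float)
    if save: cv2.imwrite('pics/'+save,f['img'][:,:,::-1])
    return f
def ray(f,px,z):
    u=cv2.undistortPoints(np.array(px,float).reshape(-1,1,2),f['K'],f['D']).reshape(-1,2)
    d=np.c_[u,np.ones(len(u))]@f['R']; c=-f['R'].T@f['t']
    return c+d*((z-c[2])/d[:,2])[:,None]
def proj(f,X):
    return cv2.projectPoints(np.array(X,float).reshape(-1,1,3),cv2.Rodrigues(f['R'])[0],f['t'],f['K'],f['D'])[0].reshape(-1,2)
E
python3 - <<'E'
from h import *
import pickle
fs={n:grab(n) for n in('scene','top')}
pickle.dump(fs,open('f0.pkl','wb'))
for n,f in fs.items(): cv2.imwrite(f'pics/{n}0.png',f['img'][:,:,::-1]); print(n,-f['R'].T@f['t'],f['fx'])
print(get_obs())
E
```

```text
scene [ 0.17113609 -0.47565962  0.80570147] 382.0693109941528
top [0.34808392 0.13565057 1.24102259] 434.6358070462164
{'clock': 0.1, 'joints': array([-1.40407661,  0.47775641,  0.02235798,  1.55634697, -0.01149167,
        1.10929928, -0.08308005]), 'qvel': array([ 0.00157478, -0.00116564, -0.00105166, -0.00525084, -0.00040915,
        0.00092967, -0.00237969]), 'tau': array([ 3.95985204e-03, -5.97762251e+01,  1.61354586e+00, -2.81953257e+01,
        1.28670770e-02,  5.10461570e-03,  1.51798904e-06]), 'tcp_pos': array([0.18305451, 0.64915027, 0.23039948]), 'orientation': array([ 2.50386740e+00,  1.89557454e+00, -1.96732831e-03]), 'contact_force': array([-0.11299394,  0.12519259, -0.09430062]), 'moment': array([0.04272373, 0.02374332, 0.03358911]), 'grip_width': 0.08568319146271221}
```

View pics/scene0.png

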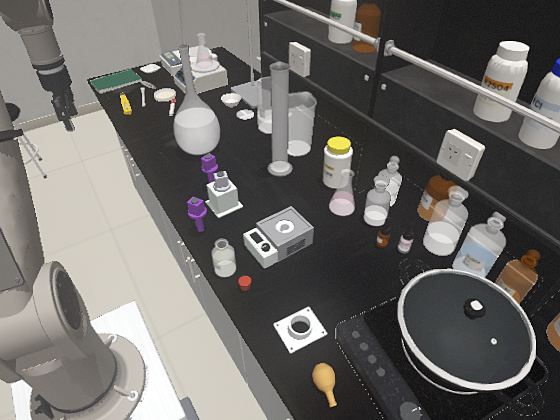

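View pics/top0.png

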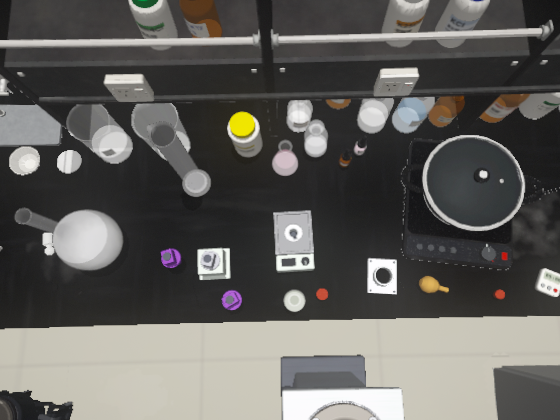

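The views show the drive at top (294,235), the cover at (382,276), the stand with grey spindle at (213,263) and purple decoys at (171,258) and (232,299). I'll enlarge these for measuring.

```bash
python3 - <<'E'
from h import *
import pickle
fs=pickle.load(open('f0.pkl','rb'))
a=fs['top']['img'][205:315,160:420]; b=fs['scene']['img'][165:360,185:335]
A=cv2.resize(a,None,fx=3,fy=3,interpolation=cv2.INTER_CUBIC)
B=cv2.resize(b[:90],None,fx=3,fy=3,interpolation=cv2.INTER_CUBIC)
o=np.zeros((600,780,3),np.uint8);o[:330]=A;o[330:600,:450]=B
cv2.imwrite('pics/c1.png',o[:,:,::-1])
f=fs['top']; g=cv2.cvtColor(f['img'],cv2.COLOR_RGB2GRAY)
for name,(x0,y0,x1,y1),z in [('cover',(360,250,405,300),.005),('drive',(268,205,320,275),.064),('stand',(190,240,236,285),.0)]:
    m=np.zeros_like(g); m[y0:y1,x0:x1]=(g[y0:y1,x0:x1]>90)*255
    cs=max(cv2.findContours(m,0,2)[0],key=cv2.contourArea)
    r=cv2.minAreaRect(cs); bp=cv2.boxPoints(r); P=ray(f,bp,z)
    print(name,r); print(P.round(4),P.mean(0).round(4),np.linalg.norm(P[1]-P[0]),np.linalg.norm(P[2]-P[1]))
E
```

```text
cover ((381.5, 276.0), (36.0, 29.0), 90.0)
[[ 0.4995 -0.0887  0.005 ]
 [ 0.4978 -0.1708  0.005 ]
 [ 0.3973 -0.1629  0.005 ]
 [ 0.3989 -0.0823  0.005 ]] [ 0.4484 -0.1262  0.005 ] 0.08212207568150451 0.10082771984554763
drive ((293.5465393066406, 240.79139709472656), (60.601131439208984, 38.58036804199219), 86.633544921875)
[[0.6272 0.1763 0.064 ]
 [0.6312 0.0689 0.064 ]
 [0.4632 0.0651 0.064 ]
 [0.4594 0.1691 0.064 ]] [0.5453 0.1198 0.064 ] 0.10741158476490405 0.16809877074564838
stand ((213.5, 263.5), (31.0, 33.0), 90.0)
[[0.54   0.3972 0.    ]
 [0.5378 0.3024 0.    ]
 [0.4492 0.3017 0.    ]
 [0.4515 0.395  0.    ]] [0.4946 0.3491 0.    ] 0.09488836575040437 0.08855455680527098
```

View pics/c1.png

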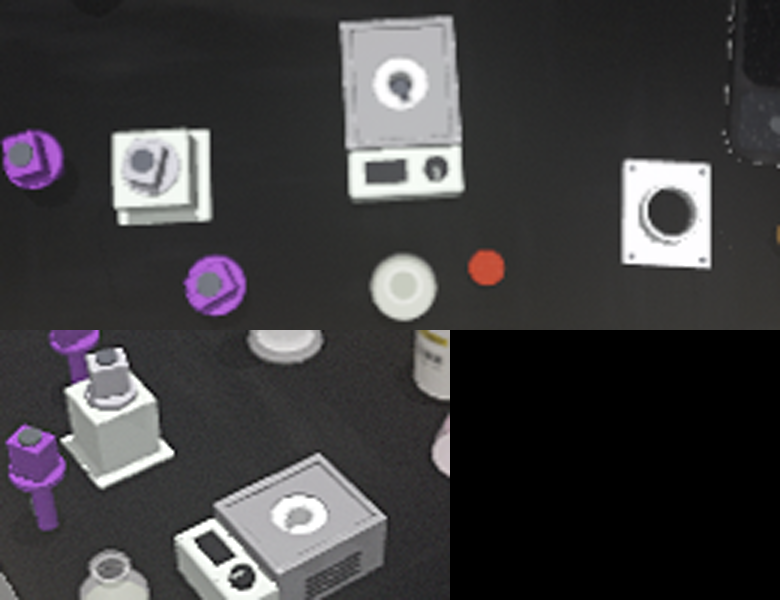

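The crop shows the hub at top pixel (293.3,233), with a dark keyway lobe toward the robot. The spindle grip sits on its flange near (210,259). I'll move in for wrist views, starting over the stand.

>>> {"api": "send_rows", "payload": {
  "motion": [
    {"dp":[0.03,-0.045,0.01],"rot":[0,0,0.14],"grip":0.085},
    {"dp":[0.03,-0.045,0.01],"rot":[0,0,0.14],"grip":0.085},
    {"dp":[0.04,-0.045,0.01],"rot":[0,0,0],"grip":0.085},
    {"dp":[0.04,-0.045,0],"rot":[0,0,0],"grip":0.085},
    {"dp":[0.04,-0.045,0],"rot":[0,0,0],"grip":0.085},
    {"dp":[0.04,-0.045,0],"rot":[0,0,0],"grip":0.085},
    {"dp":[0.03,-0.03,0],"rot":[0,0,0],"grip":0.085},
    {"dp":[0,0,0],"rot":[0,0,0],"grip":0.085}
  ]
}}

```text
clock: 1.1
tcp_pos: [0.4367, 0.3363, 0.2578]
orientation: [2.201, 2.237, -0.01]
contact_force: [-0.2, 0.1, -0.8]
grip_width: 0.0852
```

```bash
python3 - <<'E'
from h import *
import pickle
f=grab('wrist','w1.png'); pickle.dump(f,open('w1.pkl','wb'))
o=get_obs();print(o['tcp_pos'],o['orientation'],o['clock'],o['joints'].round(3)); print(-f['R'].T@f['t'],f['R'].round(2),f['fx'])
print(proj(f,[[.495,.349,.083],[.58,.12,.058]]))
E
```

```text
[0.43507583 0.3381105  0.2577305 ] [ 2.19881292  2.24063429 -0.00985775] 1.15 [-0.866  0.25   0.108  1.826 -0.028  1.073  0.842]
[0.36806012 0.3360937  0.40004615] [[-0.02  1.   -0.01]
 [ 0.96  0.02  0.27]
 [ 0.27 -0.   -0.96]] 331.9208676647857
[[288.56357043 245.41650142]
 [ 90.41203801 301.47410864]]
```

View pics/w1.png

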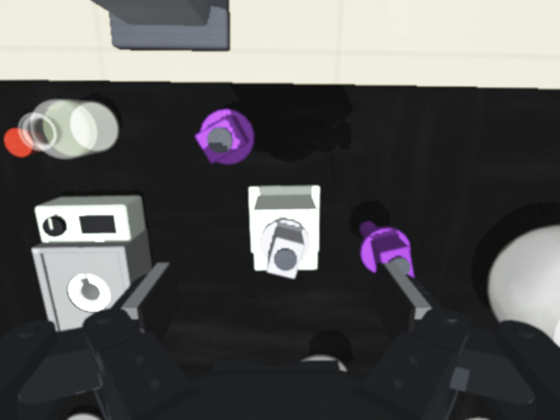

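The wrist view shows the spindle at (286,245) and the hub at (89,291) with its keyway. I'll enlarge both.

```bash
python3 - <<'E'
from h import *
import pickle
f=pickle.load(open('w1.pkl','rb'))
I=f['img']; o=np.zeros((560,800,3),np.uint8)
o[:,:392]=cv2.resize(I[215:285,262:311],None,fx=8,fy=8,interpolation=cv2.INTER_CUBIC)
b=cv2.resize(I[262:320,62:113],None,fx=7.8,fy=7.8,interpolation=cv2.INTER_CUBIC)
o[:b.shape[0],400:400+b.shape[1]]=b
cv2.imwrite('pics/c2.png',o[:,:,::-1]); print(b.shape)
E
```

```text
(452, 398, 3)
```

View pics/c2.png

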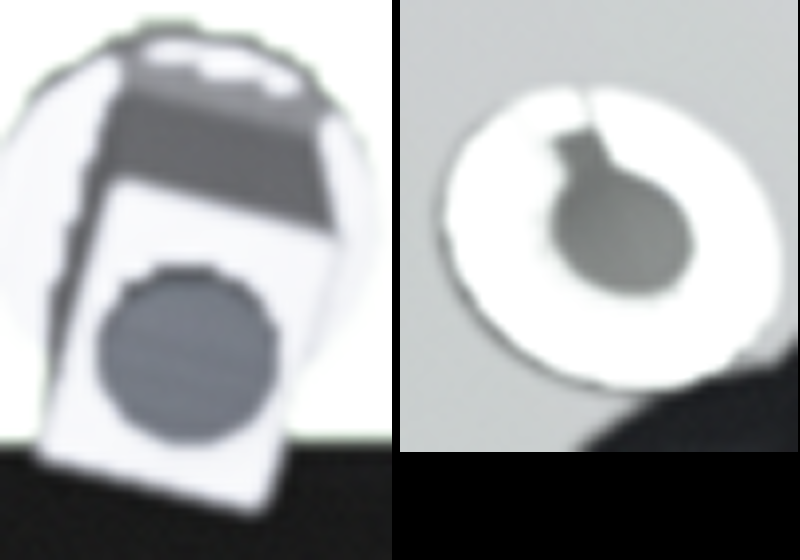

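The crop shows the grip's top face corners at (113,178), (340,235), (265,518) and (38,460). In the hub, the bore is at (622,228) and the keyway's outer end at (574,140).

```bash
python3 - <<'E'
from h import *
import pickle
f=pickle.load(open('w1.pkl','rb'))
c=np.array([[113,178],[340,235],[265,518],[38,460]]); p=(c+.5)/8-.5+[262,215]
P=ray(f,p,.119);print(P.round(4),P.mean(0).round(4))
d=np.linalg.norm(P-np.roll(P,-1,0),axis=1);print(d)
for a,b in((3,0),(2,1)): v=P[b]-P[a];print('long-axis toward robot',np.degrees(np.arctan2(v[1],v[0])))
for a,b in((0,1),(3,2)): v=P[b]-P[a];print('short',np.degrees(np.arctan2(v[1],v[0])))
h=np.array([[622,228],[574,140],[612,240]]);q=(h-[400,0]+.5)/7.8-.5+[62,262]
Q=ray(f,q,.058);print('hub',Q.round(4)); v=Q[1]-Q[0];print(np.linalg.norm(v),np.degrees(np.arctan2(v[1],v[0])))
# hub bright disc in wrist & top
for n,fr,(x0,y0,x1,y1) in(('w',f,(62,262,113,315)),('t',pickle.load(open('f0.pkl','rb'))['top'],(282,222,305,246))):
    g=cv2.cvtColor(fr['img'],cv2.COLOR_RGB2GRAY)[y0:y1,x0:x1]
    m=(g>235).astype(np.uint8)*255
    cs=max(cv2.findContours(m,0,1)[0],key=cv2.contourArea);e=cv2.fitEllipse(cv2.convexHull(cs))
    print(n,e,ray(fr,np.array(e[0])+[x0,y0],.058))
# drive edges in top & cover edges
fr=pickle.load(open('f0.pkl','rb'))['top']
for nm,pts,z in(('drive far',[(340,22),(452,17)],.064),('side L',[(340,22),(346,147)],.064),('side R',[(452,17),(461,143)],.064),('cov far',[(622,159),(711,162)],.005),('covL',[(622,159),(622,264)],.005),('covR',[(711,162),(711,269)],.005),('collar',[(666,214),(666,214)],.027)):
    P=ray(fr,(np.array(pts)+.5)/3-.5+[160,205],z);v=P[1]-P[0];print(nm,P.round(4).tolist(),np.linalg.norm(v).round(4),np.degrees(np.arctan2(v[1],v[0])).round(2))
E
```

```text
[[0.4725 0.3357 0.119 ]
 [0.4789 0.3615 0.119 ]
 [0.5144 0.3542 0.119 ]
 [0.5075 0.3276 0.119 ]] [0.4933 0.3448 0.119 ]
[0.02657948 0.03629792 0.02747905 0.03593771]
long-axis toward robot 166.91315782565883
long-axis toward robot 168.32261750204222
short 76.13371289080169
short 75.43091959944543
hub [[0.566  0.1215 0.058 ]
 [0.5516 0.1164 0.058 ]
 [0.568  0.1197 0.058 ]]
0.015234443522861315 -160.30472981004112
w ((27.057281494140625, 29.920089721679688), (35.71318817138672, 44.168155670166016), 118.92672729492188) [[0.56748162 0.12014969 0.058     ]]
t ((10.966111183166504, 10.422208786010742), (16.093568801879883, 16.483510971069336), 66.78300476074219) [[0.56838064 0.12073878 0.058     ]]
drive far [[0.6263, 0.1749, 0.064], [0.6286, 0.0709, 0.064]] 0.104 -88.7
side L [[0.6263, 0.1749, 0.064], [0.5096, 0.1712, 0.064]] 0.1167 -178.16
side R [[0.6286, 0.0709, 0.064], [0.5109, 0.0667, 0.064]] 0.1178 -177.96
cov far [[0.5005, -0.0888, 0.005], [0.4959, -0.1726, 0.005]] 0.0839 -93.15
covL [[0.5005, -0.0888, 0.005], [0.4025, -0.0825, 0.005]] 0.0982 176.34
covR [[0.4959, -0.1726, 0.005], [0.3963, -0.1646, 0.005]] 0.0998 175.45
collar [[0.4461, -0.122, 0.027], [0.4461, -0.122, 0.027]] 0.0 0.0
```

Sizes match the given ones. Now on to the cover, at about (0.449, -0.127).

>>> {"api": "send_rows", "payload": {
  "motion": [
    {"dp":[0.002,-0.055,0],"rot":[0,0,0],"grip":0.085},
    {"dp":[0.002,-0.055,0],"rot":[0,0,0],"grip":0.085},
    {"dp":[0.002,-0.055,0],"rot":[0,0,0],"grip":0.085},
    {"dp":[0.002,-0.055,0],"rot":[0,0,0],"grip":0.085},
    {"dp":[0.002,-0.055,0],"rot":[0,0,0],"grip":0.085},
    {"dp":[0.002,-0.055,0],"rot":[0,0,0],"grip":0.085},
    {"dp":[0.002,-0.055,-0.02],"rot":[0,0,-0.04],"grip":0.085},
    {"dp":[0,-0.055,-0.04],"rot":[0,0,-0.04],"grip":0.085},
    {"dp":[0,-0.025,-0.04],"rot":[0,0,0],"grip":0.085},
    {"dp":[0,0,0],"rot":[0,0,0],"grip":0.085}
  ]
}}

```text
clock: 2.4
tcp_pos: [0.4446, -0.1183, 0.1581]
orientation: [2.257, 2.185, -0.001]
contact_force: [-0.1, 0.9, 0.6]
grip_width: 0.0849
```

```bash
cat >> h.py <<'E'
from scipy.spatial.transform import Rotation as Ro
def st():
    o=get_obs();R=Ro.from_rotvec(o['orientation']).as_matrix()
    print('t',o['clock'],'tcp',o['tcp_pos'].round(4),'xang',np.degrees(np.arctan2(R[1,0],R[0,0])).round(2),'tz',R[:,2].round(4),'F',o['contact_force'].round(1),'M',np.array(o['moment']).round(2),'g',round(o['grip_width'],4),'q',o['joints'].round(2)); return o
E
python3 - <<'E'
from h import *
import pickle
f=grab('wrist','w2.png'); pickle.dump(f,open('w2.pkl','wb')); o=st()
g=cv2.cvtColor(f['img'],cv2.COLOR_RGB2GRAY)
c=proj(f,[[.449,-.127,.005]])[0];print(c)
m=(g>110).astype(np.uint8)*255
cs=[k for k in cv2.findContours(m,0,1)[0] if cv2.contourArea(k)>1500]
for k in cs:
    r=cv2.minAreaRect(k);P=ray(f,cv2.boxPoints(r),.005);print(r,P.round(4).tolist(),P.mean(0))
E
```

```text
t 2.45 tcp [ 0.446  -0.1174  0.1596] xang 88.25 tz [ 2.9e-03 -1.0e-04 -1.0e+00] F [-0.4  0.8  0.1] M [ 0.01 -0.01  0.01] g 0.0849 q [-0.27  0.23  0.46  2.15 -0.14  0.79  1.81]
[266.6131026  199.03122446]
((531.5, 313.5), (65.0, 55.0), 90.0) [[0.5398, 0.1046, 0.005], [0.5418, 0.1599, 0.005], [0.6186, 0.1758, 0.005], [0.6163, 0.1169, 0.005]] [0.57910384 0.13927633 0.005     ]
((515.2237548828125, 242.0797882080078), (64.81104278564453, 91.75846862792969), 86.42366790771484) [[0.4678, 0.0591, 0.005], [0.4649, 0.1442, 0.005], [0.5315, 0.1618, 0.005], [0.5346, 0.0716, 0.005]] [0.49972035 0.1091559  0.005     ]
((102.5, 176.5), (53.0, 89.0), 90.0) [[0.3986, -0.3096, 0.005], [0.4012, -0.2306, 0.005], [0.4493, -0.2373, 0.005], [0.4467, -0.3198, 0.005]] [ 0.42394003 -0.27432593  0.005     ]
((265.25390625, 194.90640258789062), (90.83785247802734, 105.03386688232422), 2.38594388961792) [[0.4932, -0.1754, 0.005], [0.3952, -0.1638, 0.005], [0.4009, -0.0846, 0.005], [0.4997, -0.0889, 0.005]] [ 0.4472577  -0.12820918  0.005     ]
((538.5, 115.0), (68.0, 41.0), 90.0) [[0.3537, 0.0875, 0.005], [0.3546, 0.1223, 0.005], [0.4114, 0.1335, 0.005], [0.4104, 0.0968, 0.005]] [0.38252404 0.11002383 0.005     ]
((279.184814453125, 27.076190948486328), (70.22574615478516, 561.19287109375), 87.97738647460938) [[0.2813, -0.3341, 0.005], [0.2814, 0.1078, 0.005], [0.3323, 0.1195, 0.005], [0.3329, -0.3451, 0.005]] [ 0.3069602  -0.11298343  0.005     ]
```

View pics/w2.png

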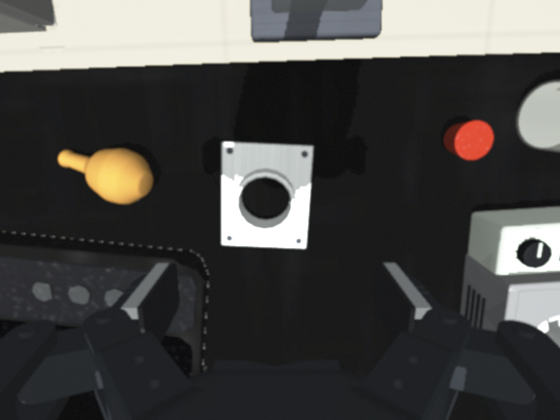

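The cover's corners are at (222,142), (313,146), (307,248) and (221,246), with the collar at (266,196).

```bash
python3 - <<'E'
from h import *
import pickle
f=pickle.load(open('w2.pkl','rb'));g=cv2.cvtColor(f['img'],cv2.COLOR_RGB2GRAY)
m=np.zeros_like(g);m[130:258,212:322]=(g[130:258,212:322]>100)*255
k=max(cv2.findContours(m,0,1)[0],key=cv2.contourArea)
q=cv2.approxPolyDP(cv2.convexHull(k),6,True).reshape(-1,2);P=ray(f,q,.005);print(q.tolist(),P.round(4).tolist(),P.mean(0))
for i in range(len(P)):
    v=P[(i+1)%len(P)]-P[i];print(np.linalg.norm(v).round(4),np.degrees(np.arctan2(v[1],v[0])).round(2))
st()
E
```

```text
[[223, 141], [313, 147], [306, 248], [221, 244]] [[0.3956, -0.1631, 0.005], [0.4033, -0.0845, 0.005], [0.4984, -0.0913, 0.005], [0.4917, -0.1722, 0.005]] [ 0.44724186 -0.12773637  0.005     ]
0.079 84.44
0.0953 -4.08
0.0812 -94.68
0.0966 174.58
t 2.45 tcp [ 0.446  -0.1174  0.1596] xang 88.25 tz [ 2.9e-03 -1.0e-04 -1.0e+00] F [-0.4  0.8  0.1] M [ 0.01 -0.01  0.01] g 0.0849 q [-0.27  0.23  0.46  2.15 -0.14  0.79  1.81]
```

>>> {"api": "send_rows", "payload": {
  "motion": [
    {"dp":[0.001,-0.009,0],"rot":[0,0,-0.045],"grip":0.085},
    {"dp":[0,0,-0.035],"rot":[0,0,0],"grip":0.085},
    {"dp":[0,0,-0.035],"rot":[0,0,0],"grip":0.085},
    {"dp":[0,0,-0.035],"rot":[0,0,0],"grip":0.085},
    {"dp":[0,0,-0.02],"rot":[0,0,0],"grip":0.085},
    {"dp":[0,0,0],"rot":[0,0,0],"grip":0.085}
  ]
}}

```text
clock: 3.2
tcp_pos: [0.4581, -0.1189, 0.0391]
orientation: [2.289, 2.134, 0.029]
contact_force: [-0.3, 0.2, 0.5]
grip_width: 0.0847
```

```bash
python3 -c "
from h import *
st()"
```

```text
t 3.2 tcp [ 0.4581 -0.1189  0.0391] xang 85.99 tz [ 0.0215  0.0039 -0.9998] F [-0.3  0.2  0.5] M [-0.01  0.04  0.06] g 0.0847 q [-0.16  0.46  0.35  2.21 -0.34  0.5   1.95]
```

>>> {"api": "send_rows", "payload": {
  "motion": [
    {"dp":[-0.01,-0.009,0],"rot":[-0.004,0.021,0],"grip":0.085},
    {"dp":[0,0,0],"rot":[0,0,0],"grip":0.085}
  ]
}}

```text
clock: 3.45
tcp_pos: [0.4496, -0.128, 0.0415]
orientation: [2.295, 2.141, 0.003]
contact_force: [-0.0, -0.8, 0.4]
grip_width: 0.0853
```

```bash
python3 -c "
from h import *
st()"
```

```text
t 3.45 tcp [ 0.4496 -0.128   0.0415] xang 86.02 tz [ 3.2e-03 -3.0e-04 -1.0e+00] F [-0.  -0.8  0.4] M [-0.02 -0.04 -0.03] g 0.0853 q [-0.15  0.46  0.36  2.21 -0.32  0.52  1.96]
```

Good. I'll descend in smaller steps, correcting the drift.

>>> {"api": "send_rows", "payload": {
  "motion": [
    {"dp":[-0.002,0,-0.016],"rot":[0,0.003,0],"grip":0.085},
    {"dp":[0,0,-0.012],"rot":[0,0,0],"grip":0.085},
    {"dp":[0,0,0],"rot":[0,0,0],"grip":0.085}
  ]
}}

```text
clock: 3.82
tcp_pos: [0.4483, -0.1279, 0.0126]
orientation: [2.296, 2.142, 0.003]
contact_force: [-0.2, -0.5, -0.4]
grip_width: 0.0846
```

```bash
python3 -c "
from h import *
st()"
```

```text
t 3.825 tcp [ 0.4483 -0.1279  0.0126] xang 86.03 tz [ 2.4e-03 -2.0e-04 -1.0e+00] F [-0.2 -0.5 -0.4] M [-0.02 -0.04 -0.07] g 0.0846 q [-0.12  0.51  0.32  2.22 -0.36  0.46  1.99]
```

>>> {"api": "send_rows", "payload": {
  "motion": [
    {"dp":[0,0,-0.003],"rot":[0,0,0],"grip":0.06},
    {"dp":[0,0,0],"rot":[0,0,0],"grip":0.045},
    {"dp":[0,0,0],"rot":[0,0,0],"grip":0.045},
    {"dp":[0,0,0],"rot":[0,0,0],"grip":0.045},
    {"dp":[0,0,0],"rot":[0,0,0],"grip":0.045}
  ],
  "grip_force": 60
}}

```text
clock: 4.45
tcp_pos: [0.4482, -0.1279, 0.01]
orientation: [2.297, 2.142, 0.003]
contact_force: [-0.7, 0.4, -1.8]
grip_width: 0.0519
```

```bash
python3 -c "
from h import *
st()"
```

```text
t 4.45 tcp [ 0.4482 -0.1279  0.01  ] xang 86.01 tz [ 1.9e-03  4.0e-04 -1.0e+00] F [-0.7  0.4 -1.8] M [-0.01  0.02  0.02] g 0.0519 q [-0.11  0.52  0.31  2.22 -0.36  0.45  1.99]
```

>>> {"api": "send_rows", "payload": {
  "motion": [
    {"dp":[0,0,0.03],"rot":[0,0,0],"grip":0.045},
    {"dp":[0,0,0.04],"rot":[0,0,0],"grip":0.045},
    {"dp":[0,0,0.04],"rot":[0,0,0],"grip":0.045},
    {"dp":[0.01,0.01,0.04],"rot":[0,0,0],"grip":0.045},
    {"dp":[0.02,0.04,0],"rot":[0,0,0.028],"grip":0.045},
    {"dp":[0.02,0.04,0],"rot":[0,0,0.028],"grip":0.045},
    {"dp":[0.02,0.04,0],"rot":[0,0,0.028],"grip":0.045},
    {"dp":[0.02,0.04,0],"rot":[0,0,0.028],"grip":0.045},
    {"dp":[0.02,0.04,0],"rot":[0,0,0],"grip":0.045},
    {"dp":[0.01,0.03,0],"rot":[0,0,0],"grip":0.045},
    {"dp":[0,0,0],"rot":[0,0,0],"grip":0.045}
  ]
}}

```text
clock: 5.82
tcp_pos: [0.5679, 0.1205, 0.1634]
orientation: [-2.172, -2.268, -0.001]
contact_force: [0.3, 0.1, -1.8]
grip_width: 0.0521
```

```bash
python3 -c "
from h import *
st()
import pickle
f=grab('wrist','w3.png');pickle.dump(f,open('w3.pkl','wb'))"
```

```text
t 5.825 tcp [0.5679 0.1205 0.1634] xang 92.47 tz [-3.0e-04  1.4e-03 -1.0e+00] F [ 0.3  0.1 -1.8] M [-0.04 -0.02 -0.01] g 0.0521 q [-0.6   0.41  0.37  1.87 -0.19  0.89  1.47]
```

View pics/w3.png

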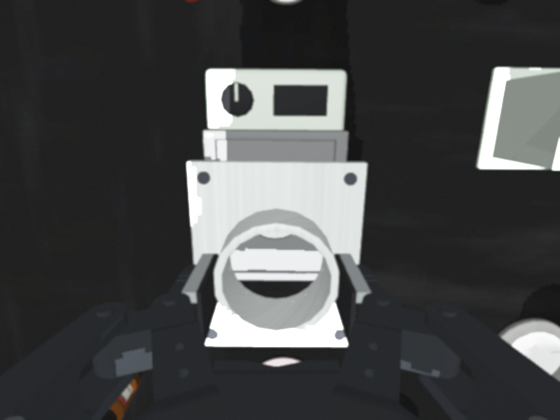

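The cover is held level: its near corners are at (187,161) and (367,161), its far ones at (206,346) and (348,347), and the drive rim corners are at (203,130) and (348,130). I'll compute the alignment.

```bash
python3 - <<'E'
from h import *
import pickle
f=pickle.load(open('w3.pkl','rb'))
z=.1634-.010+.005
P=ray(f,[[187,161],[367,161],[206,346],[348,347]],z);print(P.round(4),P.mean(0))
for a,b in((0,1),(2,3),(0,2),(1,3)): v=P[b]-P[a];print(np.linalg.norm(v),np.degrees(np.arctan2(v[1],v[0])))
Q=ray(f,[[203,131],[348,130]],.064);v=Q[1]-Q[0];print(Q,np.linalg.norm(v),np.degrees(np.arctan2(v[1],v[0])))
# collar top ellipse: check holes centers
H=ray(f,[[203.5,178],[350,179]],z);print(H)
E
```

```text
[[0.5201 0.079  0.1584]
 [0.5166 0.1586 0.1584]
 [0.6162 0.0861 0.1584]
 [0.6137 0.1603 0.1584]] [0.56663549 0.12101027 0.1584    ]
0.07966748987525983 92.51014546138309
0.07425822344709776 91.97282865432133
0.09644469942351698 4.188696062666801
0.09713416287209727 0.9837143046019745
[[0.5117316  0.06643165 0.064     ]
 [0.50652666 0.16910197 0.064     ]] 0.10280216802796516 92.90216606579872
[[0.52736233 0.08622106 0.1584    ]
 [0.52494205 0.15193854 0.1584    ]]
```

>>> {"api": "send_rows", "payload": {
  "motion": [
    {"dp":[0.001,0,-0.025],"rot":[0,0,0],"grip":0.045},
    {"dp":[0,0,-0.025],"rot":[0,0,0],"grip":0.045},
    {"dp":[0,0,-0.025],"rot":[0,0,0],"grip":0.045},
    {"dp":[0,0,0],"rot":[0,0,0],"grip":0.045}
  ]
}}

```text
clock: 6.38
tcp_pos: [0.5669, 0.1119, 0.0867]
orientation: [2.183, 2.259, -0.005]
contact_force: [-0.7, -0.1, -2.1]
grip_width: 0.0521
```

```bash
python3 -c "
from h import *
st()"
```

```text
t 6.375 tcp [0.5669 0.1119 0.0867] xang 91.96 tz [-0.0018 -0.0024 -1.    ] F [-0.7 -0.1 -2.1] M [0.04 0.02 0.  ] g 0.0521 q [-0.56  0.52  0.33  1.93 -0.24  0.74  1.52]
```

>>> {"api": "send_rows", "payload": {
  "motion": [
    {"dp":[0.002,0.008,0],"rot":[0.002,0,0.01],"grip":0.045},
    {"dp":[0,0,-0.005],"rot":[0,0,0],"grip":0.045},
    {"dp":[0,0,0],"rot":[0,0,0],"grip":0.045}
  ]
}}

```text
clock: 6.75
tcp_pos: [0.5705, 0.1194, 0.084]
orientation: [2.172, 2.268, 0.002]
contact_force: [-0.4, 0.2, -1.1]
grip_width: 0.052
```

```bash
python3 -c "
from h import *
st()"
```

```text
t 6.75 tcp [0.5705 0.1194 0.084 ] xang 92.47 tz [ 1.6e-03  4.0e-04 -1.0e+00] F [-0.4  0.2 -1.1] M [-0.02  0.05 -0.02] g 0.052 q [-0.56  0.52  0.33  1.92 -0.24  0.73  1.52]
```

>>> {"api": "send_rows", "payload": {
  "motion": [
    {"dp":[-0.001,0.0005,-0.006],"rot":[0,0.0015,0],"grip":0.045},
    {"dp":[0,0,-0.004],"rot":[0,0,0],"grip":0.045},
    {"dp":[0,0,-0.004],"rot":[0,0,0],"grip":0.045},
    {"dp":[0,0,0],"rot":[0,0,0],"grip":0.045}
  ]
}}

```text
clock: 7.25
tcp_pos: [0.5699, 0.1202, 0.07]
orientation: [2.173, 2.269, 0.003]
contact_force: [-1.2, 0.2, 2.6]
grip_width: 0.0519
```

```bash
python3 -c "
from h import *
st()"
```

```text
t 7.25 tcp [0.5699 0.1202 0.07  ] xang 92.48 tz [ 0.0014  0.0011 -1.    ] F [-1.2  0.2  2.6] M [-0.08  0.22 -0.04] g 0.0519 q [-0.56  0.54  0.32  1.93 -0.25  0.71  1.53]
```

>>> {"api": "send_rows", "payload": {
  "motion": [
    {"dp":[0,0,-0.003],"rot":[0,0,0],"grip":0.045},
    {"dp":[0,0,-0.003],"rot":[0,0,0],"grip":0.045}
  ]
}}

```text
clock: 7.5
tcp_pos: [0.57, 0.1203, 0.0697]
orientation: [-2.171, -2.267, -0.004]
contact_force: [-13.0, -0.8, 35.0]
grip_width: 0.052
```

```bash
python3 -c "
from h import *
st()"
```

```text
t 7.5 tcp [0.57   0.1203 0.0697] xang 92.46 tz [-2.0e-04  3.8e-03 -1.0e+00] F [-13.   -0.8  35. ] M [-0.72  2.82  0.08] g 0.052 q [-0.55  0.55  0.32  1.93 -0.26  0.71  1.53]
```

>>> {"api": "send_rows", "payload": {
  "motion": [
    {"dp":[0,0,-0.002],"rot":[0,0,0],"grip":0.045},
    {"dp":[0,0,-0.002],"rot":[0,0,0],"grip":0.045},
    {"dp":[0,0,0],"rot":[0,0,0],"grip":0.045},
    {"dp":[0,0,0],"rot":[0,0,0],"grip":0.085},
    {"dp":[0,0,0],"rot":[0,0,0],"grip":0.085},
    {"dp":[0,0,0],"rot":[0,0,0],"grip":0.085},
    {"dp":[0,0,0.02],"rot":[0,0,0],"grip":0.085},
    {"dp":[-0.01,0,0.03],"rot":[0,0,0],"grip":0.085},
    {"dp":[-0.02,0,0.03],"rot":[0,0,0],"grip":0.085},
    {"dp":[-0.01,0,0.03],"rot":[0,0,0],"grip":0.085},
    {"dp":[0,0,0],"rot":[0,0,0],"grip":0.085}
  ]
}}

```text
clock: 8.88
tcp_pos: [0.529, 0.1199, 0.1817]
orientation: [-2.171, -2.265, -0.005]
contact_force: [-0.2, 0.2, -0.6]
grip_width: 0.085
```

```bash
python3 -c "
from h import *
st()
import pickle
f=grab('wrist');pickle.dump(f,open('w4.pkl','wb'));t=grab('top')
I=f['img'];print(proj(f,[[.568,.1205,.06]]))
x,y=proj(f,[[.568,.1205,.06]])[0].astype(int)
a=cv2.resize(I[max(0,y-90):y+60,x-100:x+100],(800,600),interpolation=cv2.INTER_CUBIC);print(x-100,max(0,y-90),a.shape)
cv2.imwrite('pics/c4.png',a[:,:,::-1])"
```

```text
t 8.875 tcp [0.529  0.1199 0.1817] xang 92.44 tz [-9.e-04  5.e-03 -1.e+00] F [-0.2  0.2 -0.6] M [ 0.03 -0.04 -0.06] g 0.085 q [-0.65  0.33  0.38  1.95 -0.16  0.9   1.43]
[[273.87182627 247.02892396]]
173 157 (600, 800, 3)
```

View pics/c4.png

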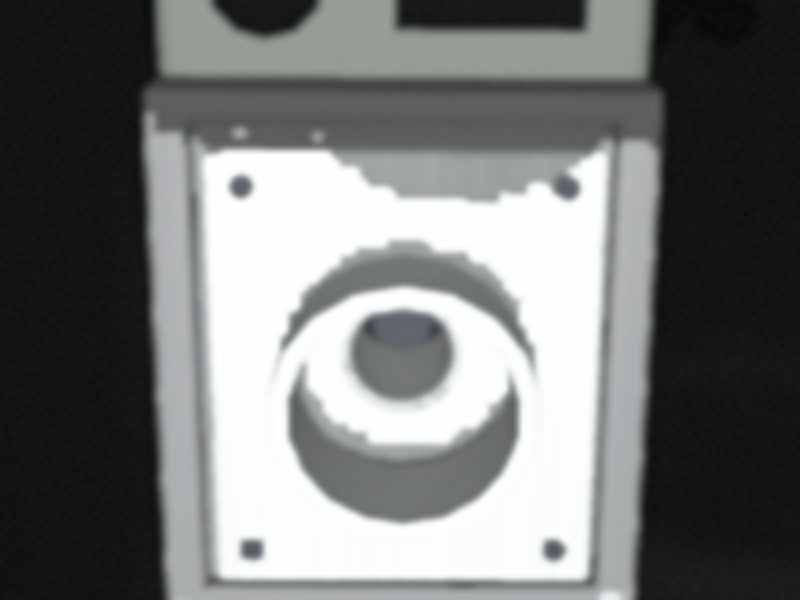

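The cover sits inside the rim with even gaps, and the bore shows through the collar at crop pixel (402,352). I'll check its centre numerically from the four holes.

```bash
python3 -c "
from h import *
import pickle
f=pickle.load(open('w4.pkl','rb'))
T=lambda p:(np.array(p)+.5)/4-.5+[173,157]
P=ray(f,T([[241,186],[567,187],[252,549],[554,549]]),.065);print(P.round(4),P.mean(0))
Q=ray(f,T([[402,352]]),.0575);print('bore',Q)
R=ray(f,T([[146,90],[660,93]]),.064);v=R[1]-R[0];print(R.mean(0)+.058*np.array([v[1],-v[0],0])/np.linalg.norm(v),np.linalg.norm(v),np.degrees(np.arctan2(v[1],v[0])))
v=P[1]-P[0];print(np.degrees(np.arctan2(v[1],v[0])))
"
```

```text
[[0.5294 0.0858 0.065 ]
 [0.5268 0.1515 0.065 ]
 [0.6113 0.0889 0.065 ]
 [0.6086 0.1548 0.065 ]] [0.56901446 0.12025205 0.065     ]
bore [[0.56682931 0.11980603 0.0575    ]]
[0.56687551 0.11982654 0.064     ] 0.10198239352989048 92.09900189058979
92.23504041085936
```

The cover centre comes out at (0.569, 0.120), within 2 mm of the drive axis. Now the spindle.

>>> {"api": "send_rows", "payload": {
  "motion": [
    {"dp":[-0.006,0.0375,0],"rot":[0.005,0,-0.045],"grip":0.085},
    {"dp":[-0.006,0.0375,0],"rot":[0,0,-0.045],"grip":0.085},
    {"dp":[-0.006,0.0375,0],"rot":[0,0,-0.045],"grip":0.085},
    {"dp":[-0.006,0.0375,0],"rot":[0,0,-0.045],"grip":0.085},
    {"dp":[-0.006,0.0375,0],"rot":[0,0,-0.045],"grip":0.085},
    {"dp":[-0.006,0.0375,0],"rot":[0,0,-0.045],"grip":0.085},
    {"dp":[0,0,0],"rot":[0,0,0],"grip":0.085}
  ]
}}

```text
clock: 9.85
tcp_pos: [0.4882, 0.3486, 0.1684]
orientation: [-2.464, -1.935, 0.017]
contact_force: [0.7, 0.0, 0.5]
grip_width: 0.0849
```

```bash
python3 -c "
from h import *
st()
import pickle
f=grab('wrist');pickle.dump(f,open('w5.pkl','wb'))
x,y=proj(f,[[.4933,.3448,.119]])[0].astype(int);print(x,y)
I=f['img'];a=cv2.resize(I[y-60:y+60,x-60:x+60],None,fx=5,fy=5,interpolation=cv2.INTER_CUBIC)
cv2.imwrite('pics/c5.png',a[:,:,::-1])"
```

```text
t 9.85 tcp [0.4882 0.3486 0.1684] xang 76.27 tz [-1.390e-02 -3.000e-04 -9.999e-01] F [0.7 0.  0.5] M [-0.03  0.04 -0.01] g 0.0849 q [-1.    0.44  0.37  1.81 -0.2   0.93  0.79]
272 242
```

View pics/c5.png

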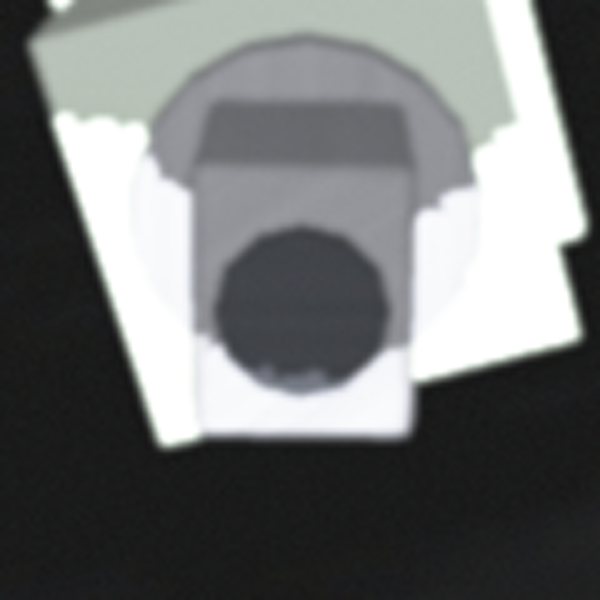

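The grip is square to the jaws, with its top corners at (193,166), (412,166), (412,437) and (197,437).

```bash
python3 -c "
from h import *
import pickle
f=pickle.load(open('w5.pkl','rb'))
P=ray(f,(np.array([[193,166],[412,166],[412,437],[197,437]])+.5)/5-.5+[212,182],.119);print(P.round(4),P.mean(0))
for a,b in((0,1),(3,2),(3,0),(2,1)): v=P[b]-P[a];print(np.linalg.norm(v),np.degrees(np.arctan2(v[1],v[0])))
"
```

```text
[[0.4728 0.3362 0.119 ]
 [0.4791 0.3619 0.119 ]
 [0.5137 0.354  0.119 ]
 [0.5073 0.3276 0.119 ]] [0.49323434 0.34493435 0.119     ]
0.0264037624579068 76.371145067487
0.027129012959297313 76.40976542758052
0.035567200888854324 165.9624669364562
0.03555113725045606 167.131143767022
```

>>> {"api": "send_rows", "payload": {
  "motion": [
    {"dp":[0.005,-0.004,0],"rot":[0,-0.014,0],"grip":0.085},
    {"dp":[0,0,-0.02],"rot":[0,0,0],"grip":0.085},
    {"dp":[0,0,-0.02],"rot":[0,0,0],"grip":0.085},
    {"dp":[0,0,0],"rot":[0,0,0],"grip":0.085}
  ]
}}

```text
clock: 10.4
tcp_pos: [0.4969, 0.3343, 0.1259]
orientation: [2.476, 1.924, -0.004]
contact_force: [0.2, -0.6, -1.2]
grip_width: 0.0852
```

```bash
python3 -c "
from h import *
st()"
```

```text
t 10.4 tcp [0.4969 0.3343 0.1259] xang 75.69 tz [ 0.0018 -0.0062 -1.    ] F [ 0.2 -0.6 -1.2] M [-0.02  0.04 -0.03] g 0.0852 q [-0.97  0.49  0.36  1.85 -0.22  0.84  0.82]
```

>>> {"api": "send_rows", "payload": {
  "motion": [
    {"dp":[-0.004,0.011,0],"rot":[0.006,0.002,0.012],"grip":0.085},
    {"dp":[0,0,-0.008],"rot":[0,0,0],"grip":0.085},
    {"dp":[0,0,-0.008],"rot":[0,0,0],"grip":0.085},
    {"dp":[0,0,-0.008],"rot":[0,0,0],"grip":0.085},
    {"dp":[0,0,0],"rot":[0,0,0],"grip":0.085}
  ]
}}

```text
clock: 11.02
tcp_pos: [0.4942, 0.3453, 0.1022]
orientation: [-2.47, -1.941, -0.004]
contact_force: [0.2, -0.3, -0.6]
grip_width: 0.0851
```

```bash
python3 -c "
from h import *
st()"
```

```text
t 11.025 tcp [0.4942 0.3453 0.1022] xang 76.34 tz [ 0.0021  0.0018 -1.    ] F [ 0.2 -0.3 -0.6] M [ 0.03 -0.02 -0.01] g 0.0851 q [-0.97  0.53  0.34  1.86 -0.24  0.79  0.83]
```

>>> {"api": "send_rows", "payload": {
  "motion": [
    {"dp":[-0.001,0,-0.007],"rot":[0,0.002,0],"grip":0.085},
    {"dp":[0,0,-0.006],"rot":[0,0,0],"grip":0.085},
    {"dp":[0,0,0],"rot":[0,0,0],"grip":0.02},
    {"dp":[0,0,0],"rot":[0,0,0],"grip":0.02},
    {"dp":[0,0,0],"rot":[0,0,0],"grip":0.02},
    {"dp":[0,0,0],"rot":[0,0,0],"grip":0.02},
    {"dp":[0,0,0],"rot":[0,0,0],"grip":0.02}
  ],
  "grip_force": 100
}}

```text
clock: 11.9
tcp_pos: [0.4936, 0.3454, 0.0888]
orientation: [-2.469, -1.94, -0.003]
contact_force: [-0.3, 0.5, -0.9]
grip_width: 0.0266
```

```bash
python3 -c "
from h import *
st()"
```

```text
t 11.9 tcp [0.4936 0.3454 0.0888] xang 76.33 tz [ 9.0e-04  2.3e-03 -1.0e+00] F [-0.3  0.5 -0.9] M [0.01 0.02 0.  ] g 0.0266 q [-0.96  0.54  0.33  1.87 -0.25  0.77  0.84]
```

>>> {"api": "send_rows", "payload": {
  "motion": [
    {"dp":[0,0,0.01],"rot":[0,0,0],"grip":0.02},
    {"dp":[0,0,0.012],"rot":[0,0,0],"grip":0.02},
    {"dp":[0,0,0.012],"rot":[0,0,0],"grip":0.02},
    {"dp":[0,0,0.012],"rot":[0,0,0],"grip":0.02},
    {"dp":[0,0,0.012],"rot":[0,0,0],"grip":0.02},
    {"dp":[0,0,0.012],"rot":[0,0,0],"grip":0.02},
    {"dp":[0,0,0.012],"rot":[0,0,0],"grip":0.02},
    {"dp":[0,0,0.015],"rot":[0,0,0],"grip":0.02},
    {"dp":[0,0,0.015],"rot":[0,0,0],"grip":0.02},
    {"dp":[0,0,0],"rot":[0,0,0],"grip":0.02}
  ]
}}

```text
clock: 13.15
tcp_pos: [0.4931, 0.3451, 0.2093]
orientation: [-2.469, -1.94, -0.004]
contact_force: [0.3, 1.0, -3.2]
grip_width: 0.0266
```

```bash
python3 -c "
from h import *
st()"
```

```text
t 13.15 tcp [0.4931 0.3451 0.2093] xang 76.32 tz [ 9.0e-04  2.7e-03 -1.0e+00] F [ 0.3  1.  -3.2] M [ 0.04  0.   -0.03] g 0.0266 q [-1.01  0.39  0.39  1.78 -0.17  1.    0.78]
```

```bash
python3 -c "
from h import *
import pickle
f=pickle.load(open('w1.pkl','rb'))
h=np.array([[553,142],[593,128],[570,180],[610,163],[573,135],[590,171],[585,90]]);Q=ray(f,(h-[400,0]+.5)/7.8-.5+[62,262],.058)-[.5675,.12015,0]
print(np.c_[Q[:,:2]*1e3,np.linalg.norm(Q[:,:2],axis=1)*1e3,np.degrees(np.arctan2(Q[:,1],Q[:,0]))].round(1))
for z in(.056,.05):
  R=ray(f,(h-[400,0]+.5)/7.8-.5+[62,262],z)-[.5675,.12015,0];print(z,np.degrees(np.arctan2(R[:,1],R[:,0])).round(1),np.linalg.norm(R[:,:2],axis=1).round(4))
"
```

```text
[[ -15.5   -7.    17.  -155.7]
 [ -17.9   -0.7   17.9 -177.8]
 [  -9.3   -5.3   10.7 -150.1]
 [ -12.2    1.    12.3  175.1]
 [ -16.7   -3.8   17.1 -167.1]
 [ -10.8   -2.1   11.  -168.9]
 [ -24.    -1.    24.  -177.6]]
0.056 [-150.1 -173.4 -140.9 -178.9 -161.9 -160.7 -174.4] [0.0166 0.0169 0.0105 0.0111 0.0164 0.0103 0.0231]
0.05 [-132.5 -157.1 -114.7 -153.  -144.1 -131.6 -163. ] [0.0165 0.0148 0.0116 0.0088 0.0153 0.0097 0.0208]
```

>>> {"api": "send_rows", "payload": {
  "motion": [
    {"dp":[0.01,-0.03,0],"rot":[-0.002,0,0.06],"grip":0.02},
    {"dp":[0.01,-0.03,0],"rot":[0,0,0.07],"grip":0.02},
    {"dp":[0.01,-0.03,0],"rot":[0,0,0.07],"grip":0.02},
    {"dp":[0.01,-0.03,0],"rot":[0,0,0.07],"grip":0.02},
    {"dp":[0.01,-0.03,0],"rot":[0,0,0.07],"grip":0.02},
    {"dp":[0.01,-0.03,0],"rot":[0,0,0.07],"grip":0.02},
    {"dp":[0.01,-0.03,0],"rot":[0,0,0.06],"grip":0.02},
    {"dp":[0.004,-0.015,0],"rot":[0,0,0],"grip":0.02},
    {"dp":[0,0,0],"rot":[0,0,0],"grip":0.02}
  ]
}}

```text
clock: 14.28
tcp_pos: [0.5652, 0.1138, 0.2056]
orientation: [-1.928, -2.477, 0.008]
contact_force: [-0.3, 0.6, -2.9]
grip_width: 0.0264
```

```bash
python3 -c "
from h import *
st()"
```

```text
t 14.275 tcp [0.5652 0.1138 0.2056] xang 104.2 tz [-0.0056 -0.0024 -1.    ] F [-0.3  0.6 -2.9] M [ 0.    0.06 -0.07] g 0.0264 q [-0.59  0.36  0.36  1.84 -0.15  0.98  1.65]
```

>>> {"api": "send_rows", "payload": {
  "motion": [
    {"dp":[0.002,0.0065,0],"rot":[0.0025,-0.0055,0],"grip":0.02},
    {"dp":[0,0,-0.01],"rot":[0,0,0],"grip":0.02},
    {"dp":[0,0,-0.01],"rot":[0,0,0],"grip":0.02},
    {"dp":[0,0,-0.008],"rot":[0,0,0],"grip":0.02},
    {"dp":[0,0,0],"rot":[0,0,0],"grip":0.02}
  ]
}}

```text
clock: 14.9
tcp_pos: [0.5654, 0.1263, 0.1743]
orientation: [-1.921, -2.482, 0.0]
contact_force: [-0.2, 0.3, -2.9]
grip_width: 0.0269
```

```bash
python3 -c "
from h import *
st()"
```

```text
t 14.9 tcp [0.5654 0.1263 0.1743] xang 104.54 tz [-0.0025  0.0016 -1.    ] F [-0.2  0.3 -2.9] M [-0.02  0.04  0.02] g 0.0269 q [-0.59  0.4   0.34  1.86 -0.17  0.91  1.65]
```

>>> {"api": "send_rows", "payload": {
  "motion": [
    {"dp":[0.002,-0.006,0],"rot":[-0.0015,-0.0025,-0.006],"grip":0.02},
    {"dp":[0,0,0],"rot":[0,0,0],"grip":0.02},
    {"dp":[0,0,0],"rot":[0,0,0],"grip":0.02}
  ]
}}

```text
clock: 15.28
tcp_pos: [0.5681, 0.1194, 0.1748]
orientation: [1.931, 2.477, 0.001]
contact_force: [-0.1, 0.7, -2.5]
grip_width: 0.0267
```

```bash
python3 -c "
from h import *
st()
s=grab('scene');t=grab('top')
a=cv2.resize(s['img'][180:270,230:330],None,fx=4,fy=4,interpolation=cv2.INTER_CUBIC)
b=cv2.resize(t['img'][200:290,250:350],None,fx=4,fy=4,interpolation=cv2.INTER_CUBIC)
cv2.imwrite('pics/c6.png',np.hstack([a,b])[:,:,::-1])
import pickle;pickle.dump((s,t),open('s6.pkl','wb'))
print((proj(s,[[.5675,.1202,.0915],[.5675,.1202,.087]])-[230,180])*4)"
```

```text
t 15.275 tcp [0.5681 0.1194 0.1748] xang 104.11 tz [ 1.3e-03  1.0e-04 -1.0e+00] F [-0.1  0.7 -2.5] M [-0.02  0.01 -0.06] g 0.0267 q [-0.58  0.4   0.35  1.86 -0.17  0.91  1.66]
[[214.54764321 148.62187914]
 [214.50274969 153.42416516]]
```

View pics/c6.png

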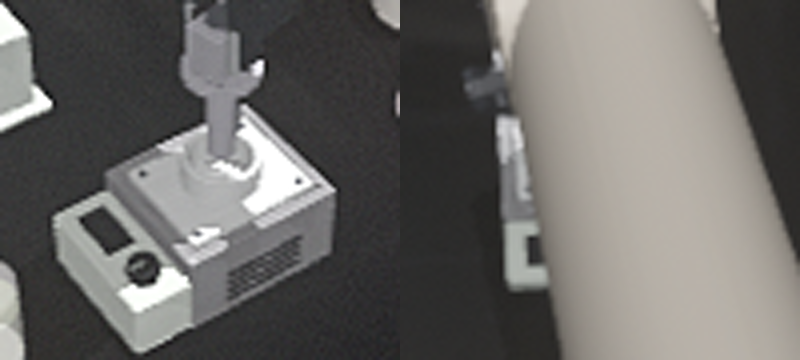

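The spindle hangs upright, its tip right over the collar (scene crop (222,157)). I'll lower it through the collar.

>>> {"api": "send_rows", "payload": {
  "motion": [
    {"dp":[-0.0005,0.001,-0.006],"rot":[0,0,0],"grip":0.02},
    {"dp":[0,0,-0.007],"rot":[0,0,0],"grip":0.02},
    {"dp":[0,0,-0.007],"rot":[0,0,0],"grip":0.02},
    {"dp":[0,0,-0.007],"rot":[0,0,0],"grip":0.02},
    {"dp":[0,0,0],"rot":[0,0,0],"grip":0.02},
    {"dp":[0,0,0],"rot":[0,0,0],"grip":0.02}
  ]
}}

```text
clock: 16.12
tcp_pos: [0.5671, 0.1207, 0.1454]
orientation: [1.931, 2.478, 0.0]
contact_force: [-0.5, -0.5, -2.9]
grip_width: 0.0269
```

```bash
python3 -c "
from h import *
st()"
```

```text
t 16.125 tcp [0.5671 0.1207 0.1454] xang 104.15 tz [ 3.e-04 -2.e-04 -1.e+00] F [-0.5 -0.5 -2.9] M [ 0.02  0.03 -0.02] g 0.0269 q [-0.58  0.43  0.33  1.89 -0.18  0.85  1.67]
```

>>> {"api": "send_rows", "payload": {
  "motion": [
    {"dp":[0.0003,-0.0004,-0.004],"rot":[0,0,0],"grip":0.02},
    {"dp":[0,0,-0.004],"rot":[0,0,0],"grip":0.02},
    {"dp":[0,0,-0.003],"rot":[0,0,0],"grip":0.02},
    {"dp":[0,0,0],"rot":[0,0,0],"grip":0.02}
  ]
}}

```text
clock: 16.62
tcp_pos: [0.5677, 0.1203, 0.134]
orientation: [1.931, 2.477, 0.001]
contact_force: [-0.2, -0.4, -2.5]
grip_width: 0.0264
```

```bash
python3 -c "
from h import *
st()"
```

```text
t 16.625 tcp [0.5677 0.1203 0.134 ] xang 104.14 tz [ 1.1e-03  1.0e-04 -1.0e+00] F [-0.2 -0.4 -2.5] M [-0.01 -0.   -0.02] g 0.0264 q [-0.57  0.45  0.33  1.89 -0.19  0.83  1.67]
```

The tip is 7 mm into the bore without contact. Now the key.

>>> {"api": "send_rows", "payload": {
  "motion": [
    {"dp":[0,0,-0.002],"rot":[0,0,0],"grip":0.02},
    {"dp":[0,0,-0.002],"rot":[0,0,0],"grip":0.02},
    {"dp":[0,0,-0.002],"rot":[0,0,0],"grip":0.02},
    {"dp":[0,0,0],"rot":[0,0,0],"grip":0.02}
  ]
}}

```text
clock: 17.12
tcp_pos: [0.5686, 0.1203, 0.1328]
orientation: [1.932, 2.477, 0.005]
contact_force: [0.4, 0.1, -2.7]
grip_width: 0.0265
```

```bash
python3 -c "
from h import *
st()"
```

```text
t 17.125 tcp [0.5686 0.1203 0.1328] xang 104.1 tz [ 0.0022  0.0026 -1.    ] F [ 0.4  0.1 -2.7] M [ 0.   -0.03  0.01] g 0.0265 q [-0.57  0.45  0.33  1.89 -0.19  0.83  1.68]
```

>>> {"api": "send_rows", "payload": {
  "motion": [
    {"dp":[-0.0008,0,-0.003],"rot":[-0.002,0.002,0],"grip":0.02},
    {"dp":[0,0,-0.003],"rot":[0,0,0.04],"grip":0.02}
  ]
}}

```text
clock: 17.38
tcp_pos: [0.5697, 0.1201, 0.132]
orientation: [1.881, 2.515, 0.007]
contact_force: [-10.9, -3.6, 31.3]
grip_width: 0.0265
```

```bash
python3 -c "
from h import *
st()"
```

```text
t 17.375 tcp [0.5697 0.1201 0.132 ] xang 106.39 tz [ 0.0034  0.0027 -1.    ] F [-10.9  -3.6  31.3] M [-0.84  3.17 -0.04] g 0.0265 q [-0.56  0.45  0.32  1.89 -0.19  0.82  1.71]
```

>>> {"api": "send_rows", "payload": {
  "motion": [
    {"dp":[-0.0015,0,-0.001],"rot":[-0.002,0.003,0.05],"grip":0.02},
    {"dp":[-0.0005,0,-0.0015],"rot":[0,0,0.05],"grip":0.02},
    {"dp":[0,0,-0.0015],"rot":[0,0,0.05],"grip":0.02}
  ]
}}

```text
clock: 17.75
tcp_pos: [0.5692, 0.1188, 0.1323]
orientation: [1.684, 2.65, 0.005]
contact_force: [-7.1, -0.5, 13.9]
grip_width: 0.0266
```

```bash
python3 -c "
from h import *
st()"
```

```text
t 17.75 tcp [0.5692 0.1188 0.1323] xang 115.12 tz [ 0.0031  0.0019 -1.    ] F [-7.1 -0.5 13.9] M [-0.25  1.83 -0.14] g 0.0266 q [-0.53  0.45  0.28  1.89 -0.16  0.82  1.85]
```

>>> {"api": "send_rows", "payload": {
  "motion": [
    {"dp":[-0.0015,0.0015,0],"rot":[-0.002,0.003,0],"grip":0.02},
    {"dp":[0,0,-0.001],"rot":[0,0,0.03],"grip":0.02},
    {"dp":[-0.0005,0.0005,-0.001],"rot":[0,0,0.03],"grip":0.02},
    {"dp":[-0.0005,0.0005,-0.001],"rot":[0,0,0.03],"grip":0.02}
  ]
}}

```text
clock: 18.25
tcp_pos: [0.5688, 0.1194, 0.1323]
orientation: [1.558, 2.724, 0.002]
contact_force: [-3.6, -3.2, 11.0]
grip_width: 0.0268
```

```bash
python3 -c "
from h import *
st()"
```

```text
t 18.25 tcp [0.5688 0.1194 0.1323] xang 120.46 tz [ 3.9e-03 -8.0e-04 -1.0e+00] F [-3.6 -3.2 11. ] M [-0.86  0.92 -0.04] g 0.0268 q [-0.52  0.44  0.26  1.89 -0.15  0.82  1.92]
```

>>> {"api": "send_rows", "payload": {
  "motion": [
    {"dp":[-0.0012,0.001,0.001],"rot":[0.001,0.004,-0.1],"grip":0.02},
    {"dp":[0,0,0],"rot":[0,0,-0.1],"grip":0.02},
    {"dp":[0,0,-0.001],"rot":[0,0,-0.05],"grip":0.02},
    {"dp":[0,0,-0.001],"rot":[0,0,-0.04],"grip":0.02},
    {"dp":[0,0,-0.001],"rot":[0,0,-0.04],"grip":0.02}
  ]
}}

```text
clock: 18.88
tcp_pos: [0.568, 0.1215, 0.1322]
orientation: [-1.992, -2.428, -0.002]
contact_force: [-5.3, -2.2, 12.7]
grip_width: 0.0264
```

```bash
python3 -c "
from h import *
st()"
```

```text
t 18.875 tcp [0.568  0.1215 0.1322] xang 101.26 tz [-1.0e-04  1.7e-03 -1.0e+00] F [-5.3 -2.2 12.7] M [-0.61  1.41  0.14] g 0.0264 q [-0.58  0.45  0.34  1.89 -0.2   0.83  1.63]
```

>>> {"api": "send_rows", "payload": {
  "motion": [
    {"dp":[-0.0005,-0.001,-0.001],"rot":[-0.001,0,-0.04],"grip":0.02},
    {"dp":[0,0,-0.001],"rot":[0,0,-0.04],"grip":0.02},
    {"dp":[0,0,-0.001],"rot":[0,0,-0.04],"grip":0.02},
    {"dp":[0,0,-0.001],"rot":[0,0,-0.04],"grip":0.02},
    {"dp":[0,0,-0.001],"rot":[0,0,-0.04],"grip":0.02}
  ]
}}

```text
clock: 19.5
tcp_pos: [0.5682, 0.1214, 0.1322]
orientation: [-2.224, -2.217, -0.004]
contact_force: [-5.3, -1.9, 11.4]
grip_width: 0.0266
```

```bash
python3 -c "
from h import *
st()"
```

```text
t 19.5 tcp [0.5682 0.1214 0.1322] xang 89.83 tz [ 8.0e-04  2.9e-03 -1.0e+00] F [-5.3 -1.9 11.4] M [-0.5   1.31  0.12] g 0.0266 q [-0.61  0.46  0.39  1.9  -0.23  0.83  1.46]
```

>>> {"api": "send_rows", "payload": {
  "motion": [
    {"dp":[-0.0005,-0.001,-0.001],"rot":[-0.002,0,-0.04],"grip":0.02},
    {"dp":[0,-0.0003,-0.001],"rot":[0,0,-0.045],"grip":0.02},
    {"dp":[0,-0.0003,-0.001],"rot":[0,0,-0.045],"grip":0.02},
    {"dp":[0,-0.0003,-0.001],"rot":[0,0,-0.045],"grip":0.02},
    {"dp":[0,-0.0003,-0.001],"rot":[0,0,-0.045],"grip":0.02},
    {"dp":[0,-0.0003,-0.001],"rot":[0,0,-0.045],"grip":0.02},
    {"dp":[0,-0.0003,-0.001],"rot":[0,0,-0.045],"grip":0.02}
  ]
}}

```text
clock: 20.38
tcp_pos: [0.5685, 0.1209, 0.1322]
orientation: [-2.538, -1.847, -0.008]
contact_force: [-5.2, -0.5, 12.1]
grip_width: 0.0265
```

```bash
python3 -c "
from h import *
st()"
```

```text
t 20.375 tcp [0.5685 0.1209 0.1322] xang 72.11 tz [ 0.0022  0.0051 -1.    ] F [-5.2 -0.5 12.1] M [-0.34  1.31  0.17] g 0.0265 q [-0.67  0.47  0.47  1.9  -0.28  0.83  1.2 ]
```

The sweep found no drop, so the hub may have turned or my keyway angle may be off. I'll lift out and look straight down at the hub with the wrist camera.

>>> {"api": "send_rows", "payload": {
  "motion": [
    {"dp":[-0.001,-0.0005,0.006],"rot":[-0.005,0.002,0],"grip":0.02},
    {"dp":[0,0,0.012],"rot":[0,0,0.1],"grip":0.02},
    {"dp":[0,0,0.012],"rot":[0,0,0.1],"grip":0.02},
    {"dp":[0,0,0.015],"rot":[0,0,0.1],"grip":0.02},
    {"dp":[0,0,0.02],"rot":[0,0,0],"grip":0.02},
    {"dp":[0,0,0.02],"rot":[0,0,0],"grip":0.02},
    {"dp":[0.02,0,0.02],"rot":[0,0,0],"grip":0.02},
    {"dp":[0.03,0,0],"rot":[0,0,0],"grip":0.02},
    {"dp":[0.02,0,0],"rot":[0,0,0],"grip":0.02},
    {"dp":[0,0,0],"rot":[0,0,0],"grip":0.02},
    {"dp":[0,0,0],"rot":[0,0,0],"grip":0.02}
  ]
}}

```text
clock: 21.75
tcp_pos: [0.6366, 0.1227, 0.2359]
orientation: [2.205, 2.237, -0.01]
contact_force: [0.0, 0.6, -2.3]
grip_width: 0.0264
```

```bash
python3 -c "
from h import *
st()
import pickle
f=grab('wrist');pickle.dump(f,open('w7.pkl','wb'));print(-f['R'].T@f['t'])
x,y=proj(f,[[.5675,.1202,.058]])[0];print(x,y)
x=int(x);y=max(int(y),36)
I=f['img'];a=cv2.resize(I[y-36:y+37,x-36:x+37],None,fx=8,fy=8,interpolation=cv2.INTER_CUBIC)
print(x-36,y-36);cv2.imwrite('pics/c7.png',a[:,:,::-1])"
```

```text
t 21.75 tcp [0.6366 0.1227 0.2359] xang 90.84 tz [-0.004  -0.0049 -1.    ] F [ 0.   0.6 -2.3] M [0.   0.02 0.02] g 0.0264 q [-0.6   0.46  0.43  1.64 -0.2   1.1   1.47]
[0.56829934 0.12237929 0.37827487]
275.26417714914675 116.18958215824547
239 80
```

View pics/c7.png

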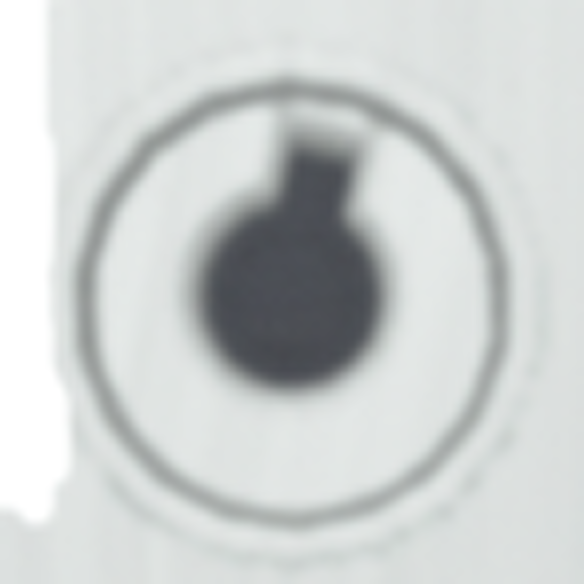

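Looking straight down, the bore is at crop (293,300) and the keyway's outer end at (322,140), so the keyway now points a bit to the +y side of -x. The hub was dragged along by the key.

```bash
python3 -c "
from h import *
import pickle
f=pickle.load(open('w7.pkl','rb'))
g=cv2.cvtColor(f['img'],cv2.COLOR_RGB2GRAY)[80:153,239:312]
G=cv2.resize(g,None,fx=8,fy=8,interpolation=cv2.INTER_CUBIC)
T=lambda p:(np.array(p,float)+.5)/8-.5+[239,80]
m=(G<150).astype(np.uint8)*255
cs=[c for c in cv2.findContours(m,cv2.RETR_LIST,1)[0] if 20000<cv2.contourArea(c)<60000]
for c in cs:
  M=np.zeros_like(G);cv2.drawContours(M,[c],-1,255,-1)
  D=cv2.distanceTransform(M,cv2.DIST_L2,5);_,r,_,ctr=cv2.minMaxLoc(D)
  ys,xs=np.nonzero(M);P=ray(f,T(np.c_[xs,ys]),.056);C=ray(f,T([ctr]),.056)[0]
  d=P-C;n=np.linalg.norm(d[:,:2],axis=1)
  print('bore',C,'r',r/8)
  for lo,hi in((.013,.015),(.015,.019)):
    s=(n>lo)&(n<hi);v=d[s].mean(0);print(lo,s.sum(),np.degrees(np.arctan2(v[1],v[0])))
c2=ray(f,T([[293,303]]),.087);print('collar ring ctr',c2, ray(f,T([[82,300],[504,300]]),.087))
"
```

```text
bore [0.56761238 0.11976564 0.056     ] r 11.533722877502441
0.013 1373 167.48185376626694
0.015 1566 167.66524631058113
collar ring ctr [[0.56859109 0.12034773 0.087     ]] [[0.56862658 0.098027   0.087     ]
 [0.56793354 0.14264264 0.087     ]]
```

Keyway at 167.5° and bore at (0.5676, 0.1198). I'll set the tool x-axis to 77.5° and try again gently.

>>> {"api": "send_rows", "payload": {
  "motion": [
    {"dp":[-0.02,0,0],"rot":[0,0,-0.06],"grip":0.02},
    {"dp":[-0.025,-0.001,0],"rot":[0,0,-0.06],"grip":0.02},
    {"dp":[-0.02,-0.001,0],"rot":[0.005,-0.004,-0.06],"grip":0.02},
    {"dp":[-0.004,0,-0.01],"rot":[0,0,-0.05],"grip":0.02},
    {"dp":[0,0,-0.015],"rot":[0,0,0],"grip":0.02},
    {"dp":[0,0,-0.015],"rot":[0,0,0],"grip":0.02},
    {"dp":[0,0,-0.012],"rot":[0,0,0],"grip":0.02},
    {"dp":[0,0,0],"rot":[0,0,0],"grip":0.02},
    {"dp":[0,0,0],"rot":[0,0,0],"grip":0.02}
  ]
}}

```text
clock: 22.92
tcp_pos: [0.5615, 0.121, 0.1801]
orientation: [-2.446, -1.966, 0.002]
contact_force: [0.1, -0.4, -2.3]
grip_width: 0.0269
```

```bash
python3 -c "
from h import *
st()"
```

```text
t 22.925 tcp [0.5615 0.121  0.1801] xang 77.57 tz [-0.0035  0.0018 -1.    ] F [ 0.1 -0.4 -2.3] M [-0.01 -0.01  0.01] g 0.0269 q [-0.68  0.39  0.47  1.87 -0.22  0.93  1.24]
```

>>> {"api": "send_rows", "payload": {
  "motion": [
    {"dp":[0.006,-0.001,0],"rot":[-0.002,-0.0035,0],"grip":0.02},
    {"dp":[0,0,0],"rot":[0,0,0],"grip":0.02},
    {"dp":[0,0,-0.006],"rot":[0,0,0],"grip":0.02},
    {"dp":[0,0,-0.008],"rot":[0,0,0],"grip":0.02},
    {"dp":[0,0,-0.008],"rot":[0,0,0],"grip":0.02},
    {"dp":[0,0,-0.008],"rot":[0,0,0],"grip":0.02},
    {"dp":[0,0,0],"rot":[0,0,0],"grip":0.02},
    {"dp":[0,0,0],"rot":[0,0,0],"grip":0.02}
  ]
}}

```text
clock: 23.92
tcp_pos: [0.5685, 0.12, 0.1484]
orientation: [2.448, 1.968, 0.001]
contact_force: [0.5, -0.7, -3.1]
grip_width: 0.0268
```

```bash
python3 -c "
from h import *
st()"
```

```text
t 23.925 tcp [0.5685 0.12   0.1484] xang 77.58 tz [ 0.0012 -0.     -1.    ] F [ 0.5 -0.7 -3.1] M [-0.06 -0.    0.01] g 0.0268 q [-0.66  0.44  0.45  1.89 -0.25  0.86  1.27]
```

>>> {"api": "send_rows", "payload": {
  "motion": [
    {"dp":[-0.0008,0,-0.004],"rot":[0,0.001,0],"grip":0.02},
    {"dp":[0,0,-0.005],"rot":[0,0,0],"grip":0.02},
    {"dp":[0,0,-0.005],"rot":[0,0,0],"grip":0.02},
    {"dp":[0,0,-0.001],"rot":[0,0,0],"grip":0.02},
    {"dp":[0,0,-0.001],"rot":[0,0,0],"grip":0.02},
    {"dp":[0,0,-0.001],"rot":[0,0,0],"grip":0.02}
  ]
}}

```text
clock: 24.68
tcp_pos: [0.5684, 0.1202, 0.1323]
orientation: [-2.449, -1.968, -0.003]
contact_force: [-3.3, -0.3, 7.8]
grip_width: 0.0268
```

```bash
python3 -c "
from h import *
st()"
```

```text
t 24.675 tcp [0.5684 0.1202 0.1323] xang 77.57 tz [ 0.0014  0.0012 -1.    ] F [-3.3 -0.3  7.8] M [-0.27  1.09 -0.08] g 0.0268 q [-0.65  0.47  0.44  1.9  -0.26  0.83  1.28]
```

Still blocked at the same depth though aligned, so the assumption about which side the key is on needs checking. I'll use the last view on the held spindle as the wrist camera sees it, plus a scene crop.

```bash
python3 -c "
from h import *
import pickle
f=pickle.load(open('w7.pkl','rb'));s,t=pickle.load(open('s6.pkl','rb'))
tc=np.array([.6366,.1227,.2359]);X=lambda d,ang,z:tc+[d*np.cos(ang),d*np.sin(ang),z]
k=np.radians(180.84)
pts=[X(0,0,-.083),X(.0155,k,-.083+.008),X(.0155,k,-.083+.032),X(.026,k,-.006),X(.026,0,-.006),X(.01,k,-.083)]
p=proj(f,pts);print(p.round(1));
x,y=p[0].astype(int)
I=f['img'];a=cv2.resize(I[y-45:y+25,x-45:x+45],None,fx=8,fy=8,interpolation=cv2.INTER_CUBIC);print(a.shape,'off',x-45,y-45);print((p-[x-45,y-45])*8)
a=cv2.convertScaleAbs(a,alpha=1.3)
cv2.imwrite('pics/c8.png',a[:,:,::-1])"
```

```text
[[276.4 217. ]
 [276.4 198.4]
 [276.3 207.8]
 [275.9 211.5]
 [275.1 310.1]
 [276.4 203.4]]
(560, 720, 3) off 231 172
[[ 363.38074423  360.14042871]
 [ 363.29021391  211.47594785]
 [ 362.19781301  286.55657932]
 [ 359.43663885  316.2134976 ]
 [ 352.71948874 1104.4390898 ]
 [ 363.52506228  250.9317662 ]]
```

View pics/c8.png

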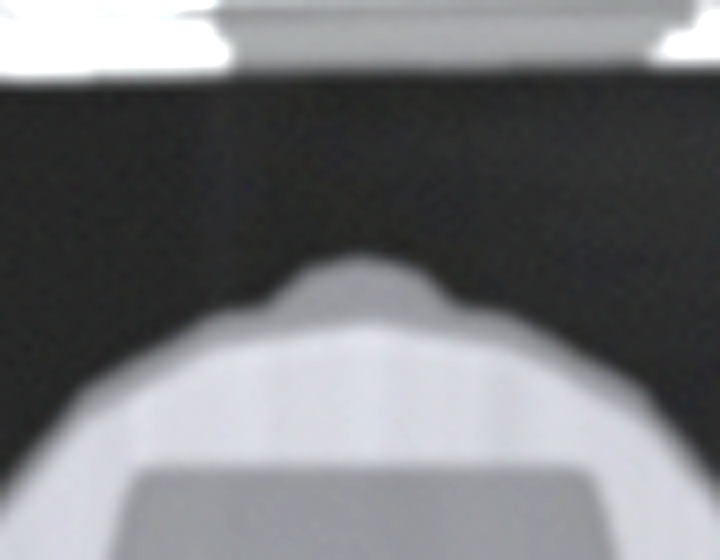

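The last view shows only the round shaft tip at (363,255) where a key facing the camera would reach (363,211). So the key is not on the side I assumed. I'll check the silhouette numerically in the earlier scene frame.

```bash
python3 -c "
from h import *
import pickle
s,t=pickle.load(open('s6.pkl','rb'));g=cv2.cvtColor(s['img'],cv2.COLOR_RGB2GRAY).astype(int)
for h in(69,60,50,40,32,28,24,20,16,12,8,4,0):
  a=proj(s,[[.5677,.1198,.0918+h/1e3]])[0]; k=[proj(s,[[.5677+.0155*np.cos(np.radians(q)),.1198+.0155*np.sin(np.radians(q)),.0918+h/1e3]])[0][0]-a[0] for q in(14,194)]
  y=int(round(a[1]));x=int(round(a[0]));print(h,a.round(1),np.round(k,1),x-9,g[y,x-9:x+10])
"
```

```text
69 [284.  197.7] [ 4.1 -4.2] 275 [115 147 143 132 125 132 134 135 136 136 130 128 125 136 141 145 144 135
 201]
60 [283.9 200.4] [ 4.1 -4.2] 275 [ 64 113 142 149 146 144 133 122 136 136 136 142 144 144 139 142 145 144
 150]
50 [283.9 203.3] [ 4.1 -4.2] 275 [ 52  51  46  75 124 154 148 147 140 143 144 140 144 146 147 151 139  79
  52]
40 [283.9 206.1] [ 4.1 -4.1] 275 [ 54  55  53  53  50  47  90 137 141 146 144 144 142 125  89 165 189  49
  49]
32 [283.9 208.4] [ 4.  -4.1] 275 [ 56  56  56  54  53  43  92 136 142 145 145 144 138 119 104 136 176 206
 186]
28 [283.9 209.5] [ 4.  -4.1] 275 [ 55  50  53  54  52  43  94 136 143 146 145 143 141 116  99 199 216 162
 201]
24 [283.8 210.6] [ 4.  -4.1] 275 [ 50  48  43  39  85 162 179 128 141 144 145 144 141 116  83 111 217 255
 201]
20 [283.8 211.7] [ 4.  -4.1] 275 [ 39  45  86 165 199 226 222 125 139 142 143 141 138 110 130 232 255 255
 255]
16 [283.8 212.8] [ 4.  -4.1] 275 [122 186 200 193 185 186 170 123 139 146 145 142 136 119 222 255 255 255
 255]
12 [283.8 213.9] [ 4. -4.] 275 [197 195 186 178 173 169 161 126 140 145 146 142 134 129 158 209 254 255
 255]
8 [283.8 215. ] [ 4. -4.] 275 [194 185 175 167 166 173 161 126 137 145 145 141 132 142 162 165 178 237
 255]
4 [283.8 216.1] [ 4. -4.] 275 [200 160 166 159 167 174 162 126 139 144 144 141 131 141 165 167 156 187
 247]
0 [283.8 217.1] [ 3.9 -4. ] 275 [219 164 153 161 167 174 159 125 139 145 145 139 132 139 164 171 159 146
 217]
```

The silhouette is inconclusive, but the wrist view rules out the assumed side, and the grip's measured long axis rules out sideways. So the key is on the opposite side. I'll lift clear and turn the spindle by half a turn.

>>> {"api": "send_rows", "payload": {
  "motion": [
    {"dp":[-0.001,0,0.006],"rot":[-0.001,0.001,0],"grip":0.02},
    {"dp":[0,0,0.012],"rot":[0,0,0],"grip":0.02},
    {"dp":[0,0,0.012],"rot":[0,0,0],"grip":0.02},
    {"dp":[0,0,0.015],"rot":[0,0,0],"grip":0.02},
    {"dp":[0,0,0.015],"rot":[0,0,0],"grip":0.02},
    {"dp":[0,0,0],"rot":[0,0,-0.15],"grip":0.02},
    {"dp":[0,0,0],"rot":[0,0,-0.17],"grip":0.02},
    {"dp":[0,0,0],"rot":[0,0,-0.17],"grip":0.02},
    {"dp":[0,0,0],"rot":[0,0,-0.17],"grip":0.02},
    {"dp":[0,0,0],"rot":[0,0,-0.17],"grip":0.02},
    {"dp":[0,0,0],"rot":[0,0,-0.17],"grip":0.02},
    {"dp":[0,0,0],"rot":[0,0,-0.17],"grip":0.02},
    {"dp":[0,0,0],"rot":[0,0,-0.17],"grip":0.02},
    {"dp":[0,0,0],"rot":[0,0,-0.17],"grip":0.02},
    {"dp":[0,0,0],"rot":[0,0,0],"grip":0.02}
  ]
}}

```text
clock: 26.55
tcp_pos: [0.5695, 0.1221, 0.2067]
orientation: [3.125, -0.317, 0.013]
contact_force: [-0.4, -0.5, -2.5]
grip_width: 0.0272
```

```bash
python3 -c "
from h import *
st()"
```

```text
t 26.55 tcp [0.5695 0.1221 0.2067] xang -11.59 tz [ 0.0084 -0.0013 -1.    ] F [-0.4 -0.5 -2.5] M [ 0.02  0.02 -0.02] g 0.0272 q [-0.96  0.46  0.86  1.86 -0.41  1.01 -0.13]
```

>>> {"api": "send_rows", "payload": {
  "motion": [
    {"dp":[0,0,0],"rot":[0,0.008,-0.15],"grip":0.02},
    {"dp":[0,0,0],"rot":[0,0,-0.17],"grip":0.02},
    {"dp":[0,0,0],"rot":[0,0,-0.17],"grip":0.02},
    {"dp":[0,0,0],"rot":[0,0,-0.17],"grip":0.02},
    {"dp":[0,0,0],"rot":[0,0,-0.17],"grip":0.02},
    {"dp":[0,0,0],"rot":[0,0,0],"grip":0.02}
  ]
}}

```text
clock: 27.3
tcp_pos: [0.5697, 0.1233, 0.2094]
orientation: [-2.731, 1.548, 0.001]
contact_force: [0.3, -0.2, -3.3]
grip_width: 0.0264
```

```bash
python3 -c "
from h import *
st()"
```

```text
t 27.3 tcp [0.5697 0.1233 0.2094] xang -59.09 tz [ 3.0e-04  2.1e-03 -1.0e+00] F [ 0.3 -0.2 -3.3] M [0.01 0.01 0.02] g 0.0264 q [-1.08  0.56  1.08  1.85 -0.56  1.07 -0.82]
```

>>> {"api": "send_rows", "payload": {
  "motion": [
    {"dp":[-0.001,-0.001,0],"rot":[0,0,-0.16],"grip":0.02},
    {"dp":[0,-0.001,0],"rot":[0,0,-0.17],"grip":0.02},
    {"dp":[0,0,0],"rot":[0,0,-0.17],"grip":0.02},
    {"dp":[0,0,0],"rot":[0,0,-0.17],"grip":0.02},
    {"dp":[0,0,0],"rot":[0,0,-0.05],"grip":0.02},
    {"dp":[0,0,0],"rot":[0,0,0],"grip":0.02},
    {"dp":[0,0,0],"rot":[0,0,0],"grip":0.02}
  ]
}}

```text
clock: 28.18
tcp_pos: [0.5685, 0.1221, 0.2105]
orientation: [-2.032, 2.39, 0.007]
contact_force: [-0.5, 0.1, -3.6]
grip_width: 0.0269
```

```bash
python3 -c "
from h import *
st()"
```

```text
t 28.175 tcp [0.5685 0.1221 0.2105] xang -99.24 tz [ 6.0e-04  6.1e-03 -1.0e+00] F [-0.5  0.1 -3.6] M [ 0.04 -0.02  0.03] g 0.0269 q [-1.15  0.67  1.25  1.86 -0.71  1.15 -1.38]
```

>>> {"api": "send_rows", "payload": {
  "motion": [
    {"dp":[-0.001,-0.0025,0],"rot":[-0.006,0,-0.057],"grip":0.02},
    {"dp":[0,0,0],"rot":[0,0,0],"grip":0.02},
    {"dp":[0,0,-0.01],"rot":[0,0,0],"grip":0.02},
    {"dp":[0,0,-0.012],"rot":[0,0,0],"grip":0.02},
    {"dp":[0,0,-0.01],"rot":[0,0,0],"grip":0.02},
    {"dp":[0,0,0],"rot":[0,0,0],"grip":0.02},
    {"dp":[0,0,0],"rot":[0,0,0],"grip":0.02}
  ]
}}

```text
clock: 29.05
tcp_pos: [0.5671, 0.1198, 0.1757]
orientation: [-1.977, 2.441, 0.003]
contact_force: [0.5, -0.5, -2.9]
grip_width: 0.0263
```

```bash
python3 -c "
from h import *
st()"
```

```text
t 29.05 tcp [0.5671 0.1198 0.1757] xang -102.0 tz [-7.0e-04  1.8e-03 -1.0e+00] F [ 0.5 -0.5 -2.9] M [ 0.02  0.04 -0.02] g 0.0263 q [-1.13  0.71  1.22  1.89 -0.76  1.1  -1.38]
```

>>> {"api": "send_rows", "payload": {
  "motion": [
    {"dp":[0,0,-0.007],"rot":[-0.002,-0.001,-0.009],"grip":0.02},
    {"dp":[0,0,-0.008],"rot":[0,0,0],"grip":0.02},
    {"dp":[0,0,-0.008],"rot":[0,0,0],"grip":0.02},
    {"dp":[0,0,-0.007],"rot":[0,0,0],"grip":0.02},
    {"dp":[0,0,0],"rot":[0,0,0],"grip":0.02},
    {"dp":[0,0,0],"rot":[0,0,0],"grip":0.02}
  ]
}}

```text
clock: 29.8
tcp_pos: [0.5674, 0.1199, 0.1437]
orientation: [-1.966, 2.45, -0.001]
contact_force: [0.8, -0.0, -3.6]
grip_width: 0.0266
```

```bash
python3 -c "
from h import *
st()"
```

```text
t 29.8 tcp [0.5674 0.1199 0.1437] xang -102.52 tz [ 7.e-04 -6.e-04 -1.e+00] F [ 0.8 -0.  -3.6] M [-0.04  0.02  0.05] g 0.0266 q [-1.1   0.74  1.17  1.92 -0.8   1.05 -1.36]
```

Well aligned. Down to the key depth and gently on.

>>> {"api": "send_rows", "payload": {
  "motion": [
    {"dp":[0,0,-0.005],"rot":[0,0,0],"grip":0.02},
    {"dp":[0,0,-0.005],"rot":[0,0,0],"grip":0.02},
    {"dp":[0,0,-0.002],"rot":[0,0,0],"grip":0.02},
    {"dp":[0,0,-0.002],"rot":[0,0,0],"grip":0.02},
    {"dp":[0,0,-0.002],"rot":[0,0,0],"grip":0.02}
  ]
}}

```text
clock: 30.42
tcp_pos: [0.5678, 0.12, 0.1271]
orientation: [-1.965, 2.449, -0.002]
contact_force: [0.2, 0.2, -3.4]
grip_width: 0.0267
```

```bash
python3 -c "
from h import *
st()"
```

```text
t 30.425 tcp [0.5678 0.12   0.1271] xang -102.52 tz [ 1.7e-03 -2.0e-04 -1.0e+00] F [ 0.2  0.2 -3.4] M [-0.02 -0.05 -0.01] g 0.0267 q [-1.09  0.76  1.15  1.93 -0.83  1.02 -1.35]
```

The key is in, with no resistance at 13.7 mm depth. On down toward home.

>>> {"api": "send_rows", "payload": {
  "motion": [
    {"dp":[-0.0003,0,-0.003],"rot":[0,0.0015,0],"grip":0.02},
    {"dp":[0,0,-0.004],"rot":[0,0,0],"grip":0.02},
    {"dp":[0,0,-0.004],"rot":[0,0,0],"grip":0.02},
    {"dp":[0,0,-0.004],"rot":[0,0,0],"grip":0.02},
    {"dp":[0,0,-0.003],"rot":[0,0,0],"grip":0.02}
  ]
}}

```text
clock: 31.05
tcp_pos: [0.568, 0.1198, 0.1098]
orientation: [-1.965, 2.449, 0.001]
contact_force: [-2.9, -0.8, 8.0]
grip_width: 0.0266
```

```bash
python3 -c "
from h import *
st()"
```

```text
t 31.05 tcp [0.568  0.1198 0.1098] xang -102.53 tz [ 8.0e-04  1.2e-03 -1.0e+00] F [-2.9 -0.8  8. ] M [0.1  0.95 0.01] g 0.0266 q [-1.07  0.78  1.12  1.94 -0.85  1.   -1.33]
```

>>> {"api": "send_rows", "payload": {
  "motion": [
    {"dp":[-0.0003,0,-0.003],"rot":[0,0,0],"grip":0.02},
    {"dp":[-0.0003,0,-0.003],"rot":[0,0,0],"grip":0.02},
    {"dp":[0,0,-0.003],"rot":[0,0,0],"grip":0.02}
  ]
}}

```text
clock: 31.42
tcp_pos: [0.5689, 0.1192, 0.1066]
orientation: [-1.961, 2.447, 0.006]
contact_force: [-12.0, 1.9, 36.3]
grip_width: 0.0265
```

```bash
python3 -c "
from h import *
st()"
```

```text
t 31.425 tcp [0.5689 0.1192 0.1066] xang -102.58 tz [ 0.0022  0.0065 -1.    ] F [-12.    1.9  36.3] M [0.41 3.69 0.03] g 0.0265 q [-1.06  0.78  1.11  1.94 -0.86  0.99 -1.32]
```

>>> {"api": "send_rows", "payload": {
  "motion": [
    {"dp":[-0.0006,0.0003,-0.0015],"rot":[-0.004,0.001,0],"grip":0.02},
    {"dp":[0,0,-0.0018],"rot":[0,0,0],"grip":0.02}
  ]
}}

```text
clock: 31.68
tcp_pos: [0.5684, 0.1194, 0.1068]
orientation: [-1.961, 2.449, 0.007]
contact_force: [-6.1, 0.7, 18.6]
grip_width: 0.0264
```

```bash
python3 -c "
from h import *
st()
import pickle
s=grab('scene','s9.png');w=grab('wrist');pickle.dump((s,w),open('s9.pkl','wb'));f0=pickle.load(open('f0.pkl','rb'))['scene']
st()
# bystanders: compare patches with start
for n,(x0,y0,x1,y1) in dict(bottle=(210,236,238,280),bung=(236,274,254,292),conical=(328,165,358,216),cover_old=(272,308,330,352)).items():
  print(n,np.abs(s['img'][y0:y1,x0:x1].astype(int)-f0['img'][y0:y1,x0:x1]).mean().round(1))
"
```

```text
t 31.675 tcp [0.5684 0.1194 0.1068] xang -102.63 tz [ 7.0e-04  6.6e-03 -1.0e+00] F [-6.1  0.7 18.6] M [ 0.21  1.87 -0.03] g 0.0264 q [-1.06  0.78  1.11  1.94 -0.86  0.99 -1.32]
t 31.775 tcp [0.5684 0.1193 0.1067] xang -102.64 tz [ 6.0e-04  6.7e-03 -1.0e+00] F [-5.8 -0.5 18.4] M [ 0.26  1.83 -0.03] g 0.0268 q [-1.06  0.78  1.11  1.94 -0.86  0.99 -1.32]
bottle 5.6
bung 3.5
conical 6.6
cover_old 103.6
```

Depth, tilt and force are steady while holding, and the bystanders haven't moved. Handing in.

```bash
python3 -c "
from h import *
print(hand_in())"
```

```text
the job is handed in; nothing more can be done
None
```

The cover is in the recess and the spindle is pressed home in the hub, held by its grip. The job was handed in at about 31.8 s of the 70 s allowed; it reports no verdict.

**Cover:** I set it in the recess and pressed it down with about 35 N. Measured afterwards, it sat within 2 mm of the drive axis. I did not measure it again once the spindle was home.

**Spindle:** The first try failed because I took the key to be on the side of the grip facing the robot. It landed on the hub's face, and my turning dragged the hub round by about 30°. A straight-down wrist picture gave the keyway's new angle, 167.5°. A close view showed no key on the side I had assumed. The scene picture could not confirm where it was, so I worked out that it was on the opposite side. After half a turn the spindle slid in without resistance.

**Last checks:**

| Check | Reading |
|---|---|
| Tip depth, from the arm's height | about 34 mm below the hub's face |
| Gripper tilt | about 0.007 rad |
| Push held | about 18 N on the force sensor, about 21 N allowing for the spindle's weight |
| Finger opening | 27 mm, closed on the grip at 100 N |
| Bottle, bung and conical flask | scene picture nearly the same as at the start |

**Disagreements:** The key was on the opposite side from what the description led me to expect. Cameras and views differed by 1–2 mm on the hub's position.

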